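# Raise the cue butt and hold the pick on its centre mark

## Task

Wind the jack's handwheel clockwise (seen from above) by its upright peg, through one full turn and on until it meets its stop, so that the cue butt in its middle is fully raised. Then take the pointed pick out of the tool rack and hold it upright with its point on the dark round mark on top of the butt, pressing lightly so that the sprung butt sinks about 10 mm, and finish still holding it there, ready to be tapped: do not let go. Keep the hand itself clear of the jack while you do so, never press hard, and leave the other tools and loose things where they are.

Things in the scene. Friction and masses are not known exactly. Their poses are not given: they have to be found in the camera images.
- jack: Screw jack fixed to the bench: grey round cast foot 164 mm across with a steel handwheel (170 mm across, underside 44 mm and top face 58 mm above the bench, hub 60 mm across reaching 66 mm) around a cue butt that stands upright in its middle. Origin: on the wheel's vertical axis, at bench height; z up.
- peg_mid (a point): Middle of the handwheel's upright peg, a black cylinder 16 mm thick and 55 mm tall (60 to 115 mm above the bench) standing 70 mm from the wheel's axis; its sleeve spins freely, so it may be held without turning the hand. It travels with the wheel.
- handwheel (a joint): Turn of the handwheel, rad, growing clockwise seen from above; starts somewhere from 0 to 0.6 and stops at 7.1. Stiff with friction (about 2 N at the peg), stays where it is left. Each rad raises the butt by 5.6 mm.
- mark (a point): Centre of the mark, a dark disc 14 mm across in the middle of the flat top of the cue butt (light wood cylinder 34 mm across with a brass band, on the wheel's axis). The top is about 72 mm above the bench with the wheel at 0 and about 112 mm with it at the stop, less what the butt is pressed down. The butt gives on a spring.
- butt (a joint): How far the butt is pressed down on its spring, m: 0 untouched, at most 0.022. Starts to give at about 1.6 N, then 0.35 N more for each mm (about 5 N at 10 mm).
- rack: Plywood tool rack fixed to the bench: a level board 70 mm (x) by 220 mm (y) and 10 mm thick, its top 85 mm above the bench, on two end walls 12 mm thick, with three 13 mm holes in a row along its y axis at -70, 0 and +70 mm. A tool hangs in each; which hole holds which varies. Origin: at bench height under the board's middle.
- pick_mid (a point): Middle of the handle of the pick, half-way up. The pick hangs upright in the rack: round light wood handle 25 mm thick with a brass collar (28 mm thick, 8 mm high) at its foot that rests on the board, 70 mm from the collar's underside to the handle's small stepped top; below it a thin steel shank 7 mm thick and 70 mm long that ends in a point. Alone of the three tools it has a collar and a point; 80 g. z runs along the tool, from point to handle.
- pick_tip (a point): The point of the pick, 105 mm below the middle of the handle along the tool's axis; same axes.
- stick: Burnishing stick, a bystander in the rack: plain walnut round rod 20 mm thick, no collar, 55 mm tall above the board, blunt 11 mm shank below. Origin where it rests on the board.
- reamer: Reamer, a bystander in the rack: square wooden handle 21 mm wide, 45 mm tall above the board, short steel shank below. Origin where it rests on the board.
- sizing_ring: Brass ferrule sizing ring lying flat, 40 mm across, 12 mm high, a bystander. Origin: centre of its underside.
- sander: Steel sanding cylinder standing, 32 mm across, 65 mm high, a bystander. Origin: centre of its underside.
- chalk: Chalk block, 23 x 23 x 22 mm, a bystander. Origin: centre of its underside.
- glue_jar: Closed jar standing, 52 mm across, 60 mm high, a bystander. Origin: centre of its underside.
- blank: Square wood blank lying flat, 26 x 110 x 26 mm, a bystander. Origin: centre of its underside.
There are look-alikes about, which are no part of the job. What is shaped like the part that bears pick_mid but blue, purple or turquoise is not meant.

How it is judged:
By the outcome, as a careful person would: the job done as asked, in the order asked, and still so for the second after the job is handed in, while the arm keeps its last pose, push and grip.
It also fails if it takes over 70 s, if anything falls off the work surface, if the arm or the gripper's body presses on something with over 40 N, if the wrist force passes 120 N, or if a joint passes its speed limit or range.

## Robot

A 6-joint arm with a two-finger parallel gripper is mounted at the origin on the work surface. World frame = base frame: x ahead of the robot, y to its left, z up, the work surface at z = 0. Lengths are in m, angles in rad, forces in N, time in s.
With the tool pointing down it reaches from about 0.375 to 0.925 m from the base axis. Payload 5.7 kg.
Tool frame: the origin (TCP) lies where the fingers leave the gripper's body, on its centre line; the fingertips stand 73 mm ahead of it and the grasp point (between the pads) lies 54 mm ahead of it; x points along the fingers, z is the direction in which the jaws open and shut, and the axes are right-handed (so a half turn about x gives the same grasp; the last joint's range is limited). The gripper opens to 85 mm and grips with 20 to 120 N. Pads are 22 mm wide; open, the fingers measure 114 mm over their backs; the gripper's body (76 mm by 85 mm) begins 54 mm behind the grasp point. The pads swing forward as they close: fully open they stand 13 mm farther back than shut.
Start: joints at [-1.421, 0.359, 1.51, -0, 1.272, -0.115], TCP at [0.157, -0.579, 0.304] pointing down, gripper open.
Joint ranges: [-2.97, 2.97], [-1.01, 2.36], [0.21, 2.38], [-0.96, 4.11], [0.2, 2.71], [-2.98, 2.98]. Speed limits (rad/s): [2.39, 2.39, 3.14, 3.14, 3.14, 3.14].

## Interface

Orientations are given as [roll, pitch, yaw] about the fixed x, y, z axes, in that order (R = Rz(yaw) Ry(pitch) Rx(roll)).
In Python, from plant import state, grab_frame, sign_off gives the robot as it stands.
- The arm moves only by the tool step_arm, never from a script. Its argument "increments" is a list of rows, each an object with "slide": the shift along the tool's x, y, z in mm, a list of three; "turn": the turn, a rotation vector about the tool's x, y, z in degrees, a list of three; "hand": the finger opening in mm, from 0 to 85.4. In form: [{"slide": [x, y, z], "turn": [wx, wy, wz], "hand": hand}, ...]. A call has 1 to 8 rows; each row is the pose to reach, as a shift and turn from the pose commanded when the call began, along the tool's axes at that moment; what a row does not reach only later rows make up. A row lasts 1/10 s, in which the tool goes at most 50 mm and 8.59 degrees, less where a joint would pass 70% of its speed; a pose out of reach is approached as far as the arm can. A call with a gripper value outside its range is refused whole. The fingers move at their own pace and stop on an object; the grip force is fixed at half the most. Time passes only in rows, so rows that repeat a pose let the fingers close. It gives the time, the measured TCP pose, the force and the opening at its end, in the units of the state.
- state(): the state, without advancing time (a new reading comes with each control period).
- grab_frame(name): name is "scene" or "top"; returns a dict with "frame" (480x640x3 uint8, red, green, blue), "fx", "fy", "cx", "cy" (pixels), "R" (3x3) and "t" (3): a world point X has camera coordinates R X + t. Camera axes: x right, y down, z forward; pixel columns grow to the right and rows downward; lengths in m; the calibration is good to about 2 mm. A picture is of the moment at which its call begins. There is no depth.
- sign_off(): hands the job in, once; it reports no verdict.
The state is a dict: "t": time; "q": joint angles; "qd": joint speeds; "effort": joint torques, N m; "ee_pos": TCP position; "tool_rot": TCP orientation; "ft_force": force on the tool from outside, world axes, zero at the start; "torque": the same for the moment, N m; "width": finger opening in m.
Only numpy, scipy, OpenCV 4.12 (cv2) and the standard library are available. Lean on these libraries where they do the work, as an engineer would, in place of code of your own. Each camera call takes 0.05 s, during which the arm holds its last target.

## Working session

There is one attempt and no reset: what is moved stays moved. The work goes in short steps, Python scripts to look and compute and a tool call to move; the robot and the scene stay as the last step left them, time stands still between calls to the robot, and variables do not carry over. Pictures are saved under pics/ and viewed, and the job is handed in when it is done.

Besides the shell and the picture viewer there is one more tool, called by a JSON object that holds its "name" and its "arguments". step_arm: Moves the arm, as the interface text tells. Its arguments: {"type":"object","properties":{"increments":{"type":"array","items":{"type":"object","properties":{"slide":{"type":"array","items":{"type":"number"}},"turn":{"type":"array","items":{"type":"number"}},"hand":{"type":"number"}}}}},"required":["increments"]}

```bash
mkdir -p pics; ls; cat > h.py <<'E'
import numpy as np, cv2
from plant import state, grab_frame, sign_off
def save(n,name,crop=None,s=1):
    f=grab_frame(n); im=f["frame"][:,:,::-1].copy()
    np.save(f'pics/{name}.npy',f["frame"])
    if crop: x0,y0,x1,y1=crop; im=im[y0:y1,x0:x1]
    if s!=1: im=cv2.resize(im,None,fx=s,fy=s,interpolation=cv2.INTER_CUBIC)
    cv2.imwrite(f'pics/{name}.png',im); return f
def ray(f,u,v):
    R=np.array(f["R"]);t=np.array(f["t"])
    d=R.T@np.array([(u-f["cx"])/f["fx"],(v-f["cy"])/f["fy"],1.]); return -R.T@t,d/np.linalg.norm(d)
def onz(f,u,v,z):
    c,d=ray(f,u,v); return c+d*(z-c[2])/d[2]
def two(f,a,g,b):
    c1,d1=ray(f,*a);c2,d2=ray(g,*b)
    A=np.stack([d1,-d2],1); s=np.linalg.lstsq(A,c2-c1,rcond=None)[0]
    p=c1+s[0]*d1;q=c2+s[1]*d2; return (p+q)/2,np.linalg.norm(p-q)
def proj(f,X):
    p=np.array(f["R"])@np.array(X)+np.array(f["t"]); return [f["fx"]*p[0]/p[2]+f["cx"],f["fy"]*p[1]/p[2]+f["cy"]]
E
python3 - <<'E'
from h import *
for n in("scene","top"):
    f=save(n,n+"0"); print(n,{k:np.round(f[k],3).tolist() for k in f if k!="frame"}, ray(f,320,240))
print(state())
E
```

```text
pics
scene {'fx': 564.333, 'fy': 564.333, 'cx': 317.06, 'cy': 241.771, 'R': [[-0.377, 0.926, -0.004], [0.557, 0.223, -0.8], [-0.74, -0.304, -0.6]], 't': [0.197, -0.228, 1.572]} (array([1.36419813, 0.34637582, 0.76154362]), array([-0.7434939 , -0.29980857, -0.59777224]))
top {'fx': 471.103, 'fy': 471.103, 'cx': 313.743, 'cy': 244.342, 'R': [[-0.133, -0.991, -0.003], [-0.969, 0.131, -0.21], [0.208, -0.025, -0.978]], 't': [0.087, 0.582, 0.964]} (array([0.37518869, 0.03407099, 1.06460276]), array([ 0.21546068, -0.03962238, -0.97570834]))
{'t': 0.1, 'q': array([-1.42108615e+00,  3.59420362e-01,  1.51133893e+00,  2.35141992e-05,
        1.27250114e+00, -1.15115663e-01]), 'qd': array([-0.00086696, -0.00269772, -0.00486288, -0.00063134,  0.00094943,
        0.00054215]), 'effort': array([ 1.66619534e-04, -5.28651059e+01, -2.79348421e+01, -9.59176964e-05,
        5.02663912e-03, -9.79743390e-06]), 'ee_pos': array([ 0.1569599 , -0.57858907,  0.30313945]), 'tool_rot': array([3.01300821, 1.5691284 , 1.70703079]), 'ft_force': array([-0.43916839,  0.11223431, -0.66358281]), 'torque': array([-0.01014414,  0.01192688, -0.01814866]), 'width': 0.08543123402027195}
```

View pics/scene0.png

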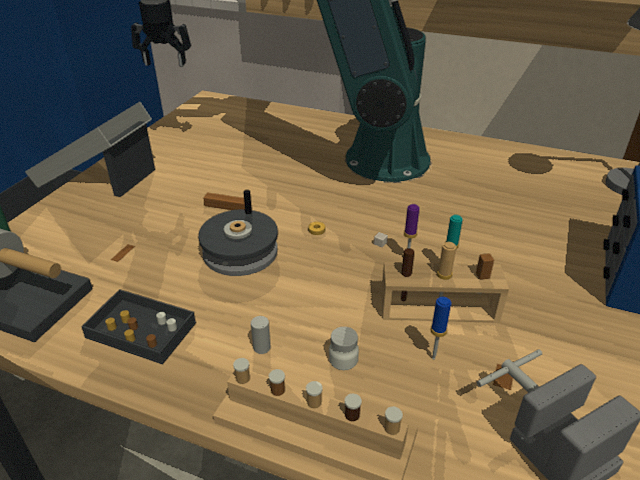

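View pics/top0.png

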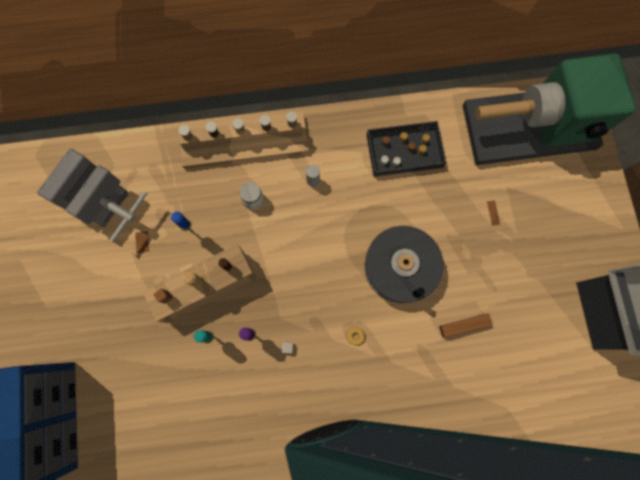

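The scene view shows the jack at about (238,240) with its peg at (248,202). The rack is at about (445,280). Pick candidates are light wood in the middle hole (447,260), purple (412,220), turquoise (455,230) and blue (441,315). Only the light wood one, standing in the rack, fits. I'll confirm that with enlarged crops.

```bash
python3 - <<'E'
import cv2
a=cv2.imread('pics/scene0.png');b=cv2.imread('pics/top0.png')
cv2.imwrite('pics/c1.png',cv2.resize(a[190:340,370:520],None,fx=4,fy=4,interpolation=2))
cv2.imwrite('pics/c2.png',cv2.resize(a[180:280,185:295],None,fx=6,fy=6,interpolation=2))
cv2.imwrite('pics/c3.png',cv2.resize(b[220:360,130:300],None,fx=4,fy=4,interpolation=2))
cv2.imwrite('pics/c4.png',cv2.resize(b[215:315,355:460],None,fx=6,fy=6,interpolation=2))
E
```

```text
(no output)
```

View pics/c1.png

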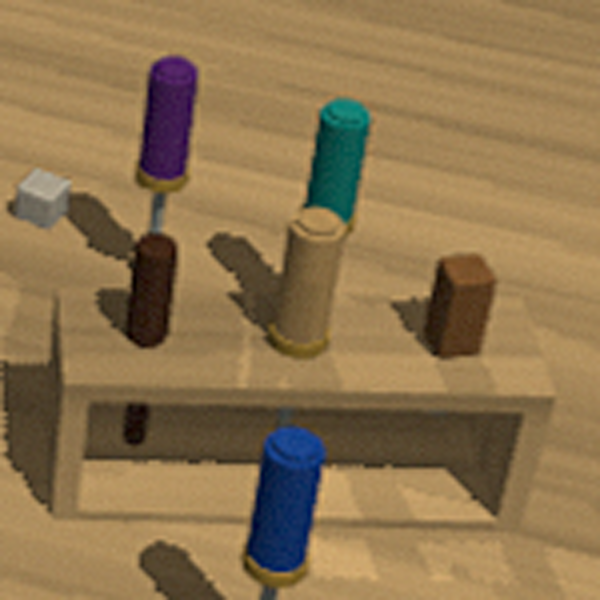

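View pics/c2.png

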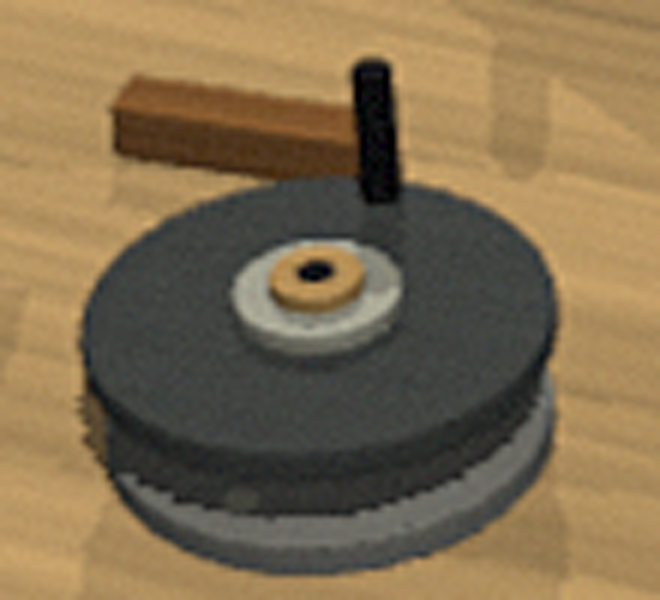

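View pics/c3.png

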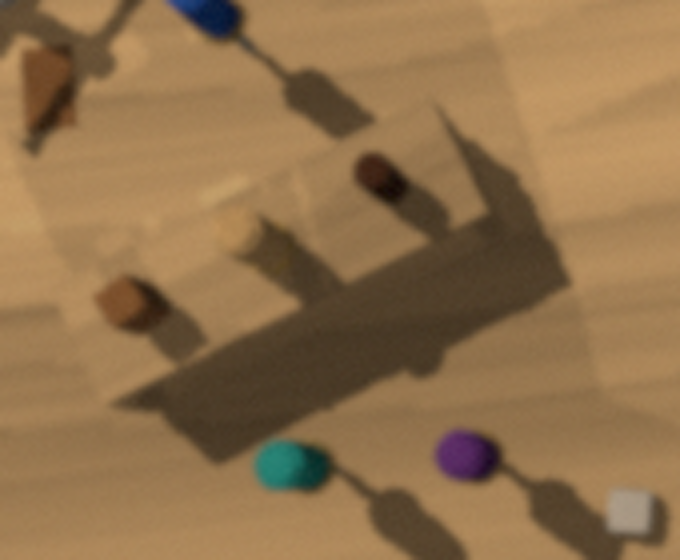

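View pics/c4.png

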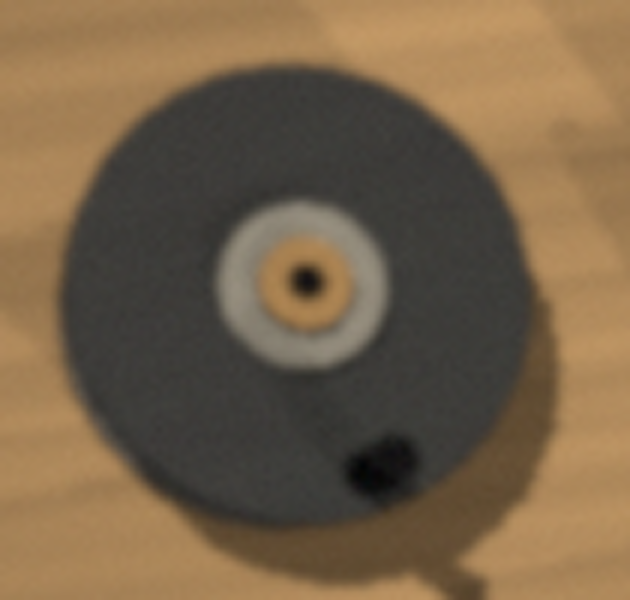

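The light wood pick with the brass collar stands in the rack's middle hole, at scene (449,244) and top (190,277). The blue, purple and turquoise ones stand outside the rack as look-alikes. Next I measure.

```bash
python3 - <<'E'
from h import *
f=grab_frame("scene");g=grab_frame("top")
def T(n,a,b): print(n,*[np.round(x,4) for x in two(f,a,g,b)])
T("mark",(237.5,225),(406.2,261.8))
T("pegtop",(247,190.8),(418.8,292.8))
T("pick top",(449.7,244.5),(190,277))
for n,a,b in(("mark",(237.5,225),(406.2,261.8)),):
    print(onz(f,*a,.073),onz(g,*b,.073))
print("peg115",onz(f,247,190.8,.115),onz(g,418.8,292.8,.115))
print("pick155",onz(f,449.7,244.5,.155),onz(g,190,277,.155))
T("collar foot",(370+298/4,190+345/4),(130+250/4,220+245/4))
T("stick top",(370+157/4,190+242/4),(130+375/4,220+172/4))
T("reamer top",(370+468/4,190+265/4),(130+125/4,220+302/4))
print("teal",two(f,(370+345/4,190+107/4),g,(130+285/4,220+465/4)))
print("purple",two(f,(370+174/4,190+63/4),g,(130+463/4,220+455/4)))
print("blue",two(f,(370+295/4,190+435/4),g,(178,217)))
# wheel disc centroid in top by mask: dark gray
im=g["frame"].astype(int)
hsv=cv2.cvtColor(g["frame"],cv2.COLOR_RGB2HSV)
m=((hsv[...,1]<70)&(hsv[...,2]<110)).astype(np.uint8); m[:200]=0;m[315:]=0;m[:,:350]=0;m[:,460:]=0
c=max(cv2.findContours(m,0,2)[0],key=cv2.contourArea); e=cv2.fitEllipse(c);print(e, onz(g,*e[0],.058))
E
```

```text
mark [ 0.5224 -0.182   0.0721] 0.0005
pegtop [ 0.4513 -0.1899  0.1138] 0.0053
pick top [0.5365 0.2596 0.1544] 0.0029
[ 0.52345776 -0.18105473  0.073     ] [ 0.52233207 -0.18207474  0.073     ]
peg115 [ 0.45313888 -0.19178812  0.115     ] [ 0.45021325 -0.18706011  0.115     ]
pick155 [0.53656506 0.26100765 0.155     ] [0.53671496 0.25801697 0.155     ]
collar foot [0.5403 0.2661 0.086 ] 0.0088
stick top [0.5586 0.194  0.1381] 0.0016
reamer top [0.5117 0.3254 0.1289] 0.0028
teal (array([0.4212709 , 0.25100742, 0.13875908]), np.float64(0.0030131720833488297))
purple (array([0.41462614, 0.16464059, 0.13943512]), np.float64(0.001840474576508385))
blue (array([0.66507272, 0.27788286, 0.14021888]), np.float64(0.00330655815166413))
((403.53704833984375, 264.4527893066406), (75.18479919433594, 76.60110473632812), 97.61151123046875) [ 0.51958437 -0.17862301  0.058     ]
```

```bash
cat >> h.py <<'E'
from scipy.spatial.transform import Rotation as Ro
def Rt(rpy): return Ro.from_euler('xyz',rpy).as_matrix()
def delta(p0,R0,p1,R1): return np.round(R0.T@(np.array(p1)-p0)*1000,1), np.round(Ro.from_matrix(R0.T@R1).as_rotvec(degrees=True),2)
def Rdown(az):  # tool z azimuth (deg)
    a=np.radians(az); x=np.array([0,0,-1.]); z=np.array([np.cos(a),np.sin(a),0]); return np.stack([x,np.cross(z,x),z],1)
E
python3 - <<'E'
from h import *
s=state();R=Rt(s["tool_rot"]);print(R.round(3)); az=np.degrees(np.arctan2(R[1,2],R[0,2]));print(az)
axis=np.array([.5225,-.182])
print("blank etc",)
print(delta(s["ee_pos"],R,[.452,-.190,.25],Rdown(90)),delta(s["ee_pos"],R,[.452,-.190,.25],Rdown(-90)))
E
```

```text
[[-0.     0.965  0.262]
 [ 0.001  0.262 -0.965]
 [-1.     0.    -0.001]]
-74.82768048646372
blank etc
(array([  53.7,  386.5, -297.9]), array([-1.6483e+02, -0.0000e+00, -1.0000e-01])) (array([  53.7,  386.5, -297.9]), array([15.17, -0.07,  0.  ]))
```

```bash
python3 - <<'E'
from h import *
g=grab_frame("top");f=grab_frame("scene")
for u,v in((578,280),(592,350),(628,348),(612,270)): print(u,v,onz(g,u,v,0.0).round(3),onz(g,u,v,.15).round(3))
for u,v in((27,175),(45,185),(153,118),(145,102),(105,190),(155,160)): print('s',onz(f,u,v,0).round(3),onz(f,u,v,.15).round(3))
for uv in((464,327),(355,336),(288,348)): print(onz(g,*uv,.02).round(3))
E
```

```text
578 280 [ 0.44  -0.577  0.   ] [ 0.431 -0.491  0.15 ]
592 350 [ 0.284 -0.569  0.   ] [ 0.297 -0.484  0.15 ]
628 348 [ 0.278 -0.649  0.   ] [ 0.292 -0.552  0.15 ]
612 270 [ 0.452 -0.66   0.   ] [ 0.441 -0.562  0.15 ]
s [ 0.439 -0.873  0.   ] [ 0.621 -0.633  0.15 ]
s [ 0.461 -0.79   0.   ] [ 0.639 -0.567  0.15 ]
s [ 0.012 -0.772  0.   ] [ 0.278 -0.552  0.15 ]
s [-0.085 -0.872  0.   ] [ 0.2   -0.632  0.15 ]
s [ 0.423 -0.628  0.   ] [ 0.608 -0.436  0.15 ]
s [ 0.242 -0.603 -0.   ] [ 0.463 -0.416  0.15 ]
[ 0.371 -0.294  0.02 ]
[ 0.384 -0.055  0.02 ]
[0.378 0.093 0.02 ]
```

{"name": "step_arm", "arguments": {"increments": [{"slide": [0,13,-48],"turn": [0,0,0],"hand": 60},{"slide": [0,25,-94],"turn": [0,0,0],"hand": 60},{"slide": [0,37,-138],"turn": [0,0,0],"hand": 50},{"slide": [0,55,-175],"turn": [2,0,0],"hand": 50},{"slide": [0,98,-192],"turn": [4,0,0],"hand": 50},{"slide": [10,142,-209],"turn": [6,0,0],"hand": 50},{"slide": [20,186,-225],"turn": [8,0,0],"hand": 50},{"slide": [30,230,-240],"turn": [9.2,0,0],"hand": 50}]}}

```text
t: 1.1
ee_pos: [0.3174, -0.286, 0.274]
tool_rot: [0.6, 1.57, -0.869]
ft_force: [0.6, -1.3, 0.5]
width: 0.0496
```

```bash
python3 - <<'E'
from h import *
s=state();R=Rt(s["tool_rot"])
print(s["ee_pos"],s["tool_rot"],s["q"],s["ft_force"],s["t"]);print(delta(s["ee_pos"],R,[.452,-.190,.24],Rdown(-84)))
E
```

```text
[ 0.31735907 -0.28598134  0.27402686] [ 0.59975609  1.56951402 -0.86873781] [-8.95451969e-01  1.41677784e-01  1.90193647e+00  3.84976963e-05
  1.09669655e+00  5.73024381e-01] [ 0.61408929 -1.3076252   0.50061667] 1.1
(array([ 34. , 143.7, -81.8]), array([-0.14,  0.06, -0.04]))
```

{"name": "step_arm", "arguments": {"increments": [{"slide": [10,43,-25],"turn": [0,0,0],"hand": 45},{"slide": [20,86,-49],"turn": [0,0,0],"hand": 45},{"slide": [34,125,-71],"turn": [0,0,0],"hand": 45},{"slide": [34,143.7,-81.8],"turn": [0,0,0],"hand": 45},{"slide": [34,143.7,-81.8],"turn": [0,0,0],"hand": 45}]}}

```text
t: 1.6
ee_pos: [0.4527, -0.1893, 0.2396]
tool_rot: [2.135, 1.57, 0.672]
ft_force: [0.3, -0.6, -0.3]
width: 0.0452
```

```bash
python3 - <<'E'
from h import *
f=save("scene","s1",(170,100,330,280),3.3);g=save("top","t1",(340,200,480,320),5)
s=state();print(s["ee_pos"],s["tool_rot"])
E
```

```text
[ 0.45051946 -0.19075374  0.23978769] [-1.61958018  1.57013749 -3.08453724]
```

View pics/s1.png

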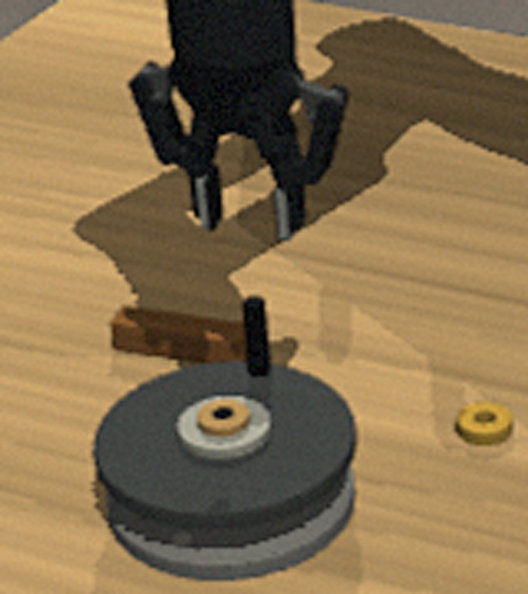

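View pics/t1.png

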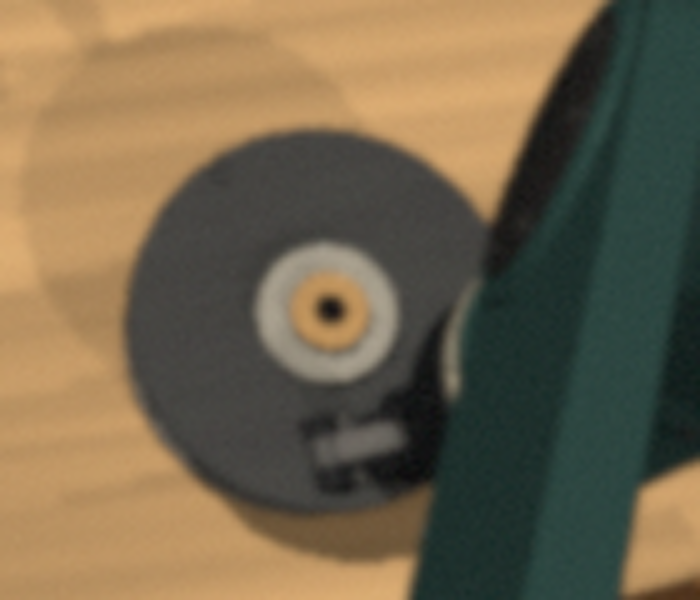

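{"name": "step_arm", "arguments": {"increments": [{"slide": [30,0,0],"turn": [0,0,0],"hand": 45},{"slide": [60,0,0],"turn": [0,0,0],"hand": 45},{"slide": [80,0,0],"turn": [0,0,0],"hand": 45},{"slide": [91,0,0],"turn": [0,0,0],"hand": 45},{"slide": [91,0,0],"turn": [0,0,0],"hand": 45}]}}

```text
t: 2.2
ee_pos: [0.4492, -0.1913, 0.1481]
tool_rot: [-2.178, 1.568, 2.637]
ft_force: [0.0, -0.2, 0.7]
width: 0.0451
```

```bash
python3 - <<'E'
from h import *
f=save("scene","s2",(170,130,330,280),4)
s=state();print(s["ee_pos"],s["tool_rot"],s["ft_force"])
E
```

```text
[ 0.44995054 -0.19148877  0.14895264] [-2.16019399  1.56988936  2.65525974] [0.72266449 0.70568438 0.34711477]
```

View pics/s2.png

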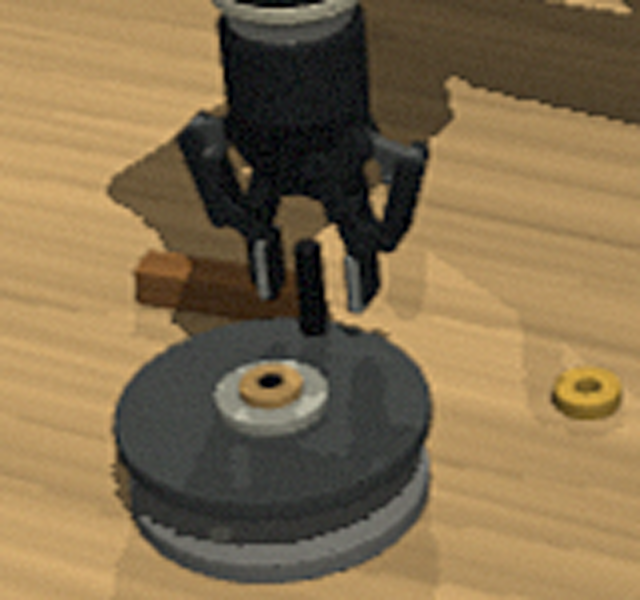

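The peg at crop (311,285) stands between the fingers at (265,265) and (362,280), so I close on it.

{"name": "step_arm", "arguments": {"increments": [{"slide": [0,0,0],"turn": [0,0,0],"hand": 8},{"slide": [0,0,0],"turn": [0,0,0],"hand": 8},{"slide": [0,0,0],"turn": [0,0,0],"hand": 8},{"slide": [0,0,0],"turn": [0,0,0],"hand": 8},{"slide": [0,0,0],"turn": [0,0,0],"hand": 8}]}}

```text
t: 2.75
ee_pos: [0.4512, -0.1915, 0.1501]
tool_rot: [0.775, 1.568, -0.691]
ft_force: [-1.0, -1.5, 5.8]
width: 0.0145
```

```bash
python3 - <<'E'
from h import *
f=save("scene","s3",(170,130,330,280),4)
s=state();print(s["ee_pos"],s["tool_rot"],s["ft_force"],s["torque"],s["width"])
R=Rt(s["tool_rot"]);print(R.round(4)); print(s["ee_pos"]+R[:,0]*.054)
a=np.array([.5225,-.182]);d=s["ee_pos"][:2]-a;print(np.hypot(*d),np.degrees(np.arctan2(d[1],d[0])))
E
```

```text
[ 0.45123114 -0.19147982  0.15013585] [ 0.76420088  1.56847043 -0.70193447] [-1.48399797 -1.62714656  6.37758361] [-0.1009897   0.24663414  0.01626877] 0.014555010920859876
[[ 0.0018  0.9945  0.1045]
 [-0.0015  0.1045 -0.9945]
 [-1.      0.0016  0.0017]]
[ 0.45132704 -0.19156092  0.09613599]
0.0718965776461402 -172.4232821550669
```

View pics/s3.png

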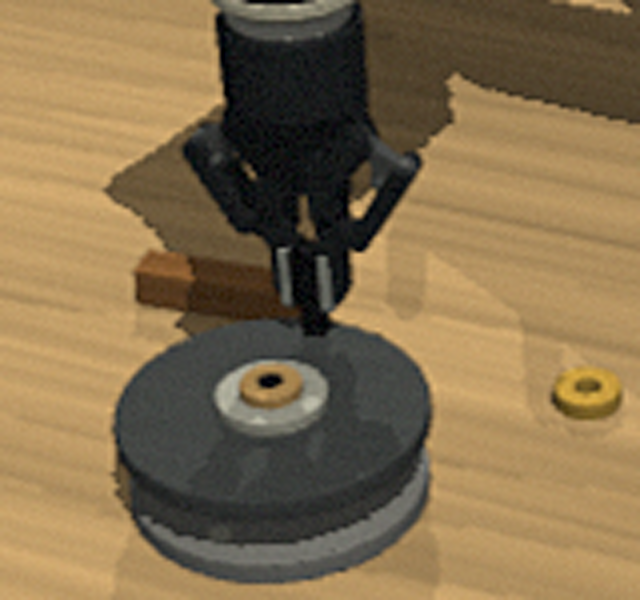

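```bash
cat > rows.py <<'E'
import sys,json
from h import *
def rows(th0,phs,r=70,az=-84):
    R=Rdown(az);u=lambda t:np.array([np.cos(np.radians(t)),np.sin(np.radians(t)),0])
    for p in phs: print(p,np.round(R.T@(r*(u(th0-p)-u(th0-phs0))),1).tolist()) 
phs0=float(sys.argv[2]); rows(float(sys.argv[1]),[phs0+float(sys.argv[3])*(i+1) for i in range(8)])
E
python3 rows.py 187.5 0 6
```

```text
6.0 [0.0, 0.2, -7.3]
12.0 [0.0, 1.1, -14.6]
18.0 [0.0, 2.9, -21.7]
24.0 [0.0, 5.3, -28.6]
30.0 [0.0, 8.5, -35.2]
36.0 [0.0, 12.3, -41.5]
42.0 [0.0, 16.7, -47.3]
48.0 [0.0, 21.8, -52.6]
```

{"name": "step_arm", "arguments": {"increments": [{"slide": [0,0.2,-7.3],"turn": [0,0,0],"hand": 8},{"slide": [0,1.1,-14.6],"turn": [0,0,0],"hand": 8},{"slide": [0,2.9,-21.7],"turn": [0,0,0],"hand": 8},{"slide": [0,5.3,-28.6],"turn": [0,0,0],"hand": 8}]}}

```text
t: 3.2
ee_pos: [0.4533, -0.1624, 0.1501]
tool_rot: [0.551, 1.569, -0.915]
ft_force: [-3.0, -2.8, 6.8]
width: 0.0147
```

```bash
python3 - <<'E'
from h import *
f=save("scene","s4",(170,130,330,280),4)
s=state();print(s["ee_pos"],s["ft_force"],s["torque"],s["width"])
E
python3 rows.py 187.5 24 8
```

```text
[ 0.45351014 -0.16137675  0.15014921] [-1.37093424  0.56419308  6.56215192] [-0.00408586  0.22998639 -0.01734582] 0.014972941853496263
32.0 [0.0, 4.4, -8.7]
40.0 [0.0, 9.9, -16.8]
48.0 [0.0, 16.5, -24.0]
56.0 [0.0, 24.0, -30.2]
64.0 [0.0, 32.3, -35.3]
72.0 [0.0, 41.3, -39.2]
80.0 [0.0, 50.7, -41.8]
88.0 [0.0, 60.4, -43.1]
```

View pics/s4.png

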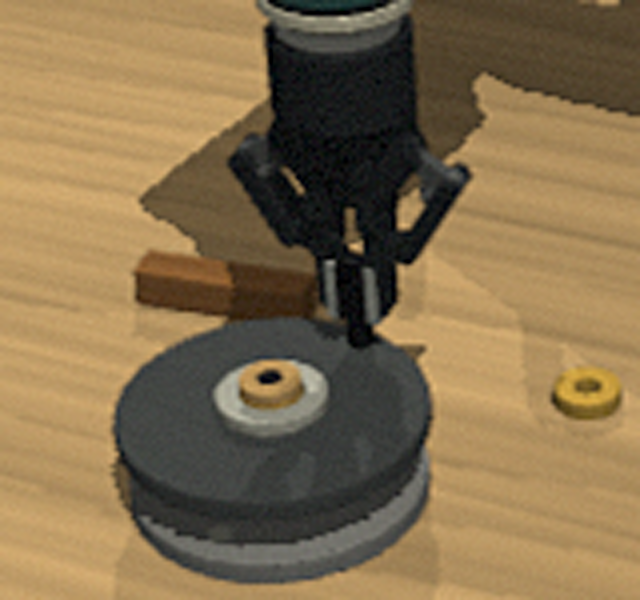

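The wheel turned with the peg, which is now at crop (361,330). The butt is rising and forces stay small. I carry on.

{"name": "step_arm", "arguments": {"increments": [{"slide": [0,4.4,-8.7],"turn": [0,0,0],"hand": 8},{"slide": [0,9.9,-16.8],"turn": [0,0,0],"hand": 8},{"slide": [0,16.5,-24.0],"turn": [0,0,0],"hand": 8},{"slide": [0,24.0,-30.2],"turn": [0,0,0],"hand": 8},{"slide": [0,32.3,-35.3],"turn": [0,0,0],"hand": 8},{"slide": [0,41.3,-39.2],"turn": [0,0,0],"hand": 8},{"slide": [0,50.7,-41.8],"turn": [0,0,0],"hand": 8},{"slide": [0,60.4,-43.1],"turn": [0,0,0],"hand": 8}]}}

```text
t: 4.05
ee_pos: [0.5088, -0.1126, 0.1501]
tool_rot: [0.679, 1.57, -0.787]
ft_force: [-3.1, -2.6, 7.2]
width: 0.0141
```

```bash
python3 - <<'E'
from h import *
f=save("scene","s5",(170,100,330,280),3.3)
s=state();print(s["ee_pos"],s["q"],s["ft_force"],s["torque"],s["width"])
E
python3 rows.py 187.5 88 8
```

```text
[ 0.51055051 -0.11244264  0.15017433] [-3.49305236e-01  4.43713576e-01  1.83875373e+00  7.98641589e-04
  8.56514687e-01  1.11648986e+00] [-0.79891348  2.77567099  4.46683689] [0.45668131 0.16518076 0.05338272] 0.01467876760102196
96.0 [0.0, 9.8, 0.1]
104.0 [0.0, 19.4, 1.5]
112.0 [0.0, 28.8, 4.3]
120.0 [0.0, 37.7, 8.4]
128.0 [0.0, 45.9, 13.6]
136.0 [0.0, 53.3, 19.9]
144.0 [0.0, 59.8, 27.3]
152.0 [0.0, 65.2, 35.4]
```

View pics/s5.png

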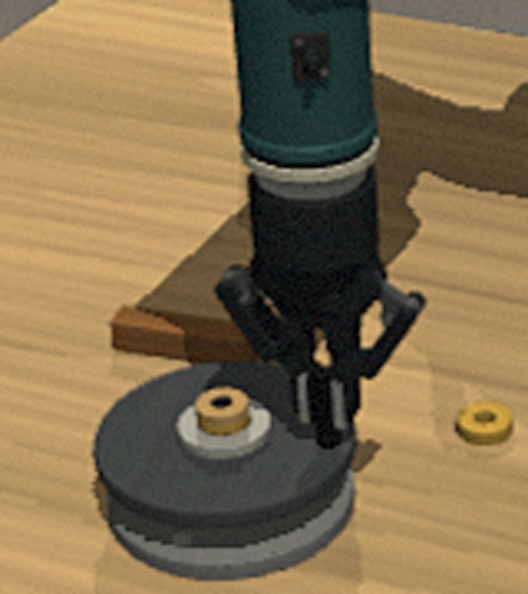

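Peg is at crop (325,430) and still held, and the brass band is rising. Continuing.

{"name": "step_arm", "arguments": {"increments": [{"slide": [0,9.8,0.1],"turn": [0,0,0],"hand": 8},{"slide": [0,19.4,1.5],"turn": [0,0,0],"hand": 8},{"slide": [0,28.8,4.3],"turn": [0,0,0],"hand": 8},{"slide": [0,37.7,8.4],"turn": [0,0,0],"hand": 8},{"slide": [0,45.9,13.6],"turn": [0,0,0],"hand": 8},{"slide": [0,53.3,19.9],"turn": [0,0,0],"hand": 8},{"slide": [0,59.8,27.3],"turn": [0,0,0],"hand": 8},{"slide": [0,65.2,35.4],"turn": [0,0,0],"hand": 8}]}}

```text
t: 4.9
ee_pos: [0.5775, -0.141, 0.1501]
tool_rot: [1.802, 1.57, 0.335]
ft_force: [-2.0, 1.2, 7.4]
width: 0.0144
```

```bash
python3 - <<'E'
from h import *
s=state();print(s["ee_pos"],s["q"],s["ft_force"],s["torque"],s["width"])
E
python3 rows.py 187.5 152 8;python3 rows.py 187.5 216 8;python3 rows.py 187.5 280 8
```

```text
[ 0.57752487 -0.14097592  0.15013239] [-3.55939808e-01  5.23194638e-01  1.67586393e+00  8.71405811e-04
  9.41682769e-01  1.10977928e+00] [-2.01200191  1.16344919  7.43384979] [ 0.24768029  0.39658381 -0.05369764] 0.014393963710050976
160.0 [0.0, 4.2, 8.8]
168.0 [0.0, 7.1, 18.1]
176.0 [0.0, 8.8, 27.8]
184.0 [0.0, 9.0, 37.5]
192.0 [0.0, 7.9, 47.2]
200.0 [0.0, 5.5, 56.7]
208.0 [0.0, 1.7, 65.7]
216.0 [0.0, -3.2, 74.1]
224.0 [0.0, -6.1, 7.6]
232.0 [0.0, -13.2, 14.4]
240.0 [0.0, -21.1, 20.0]
248.0 [0.0, -29.8, 24.5]
256.0 [0.0, -39.0, 27.8]
264.0 [0.0, -48.6, 29.8]
272.0 [0.0, -58.3, 30.3]
280.0 [0.0, -68.0, 29.6]
288.0 [0.0, -9.5, -2.1]
296.0 [0.0, -18.7, -5.5]
304.0 [0.0, -27.3, -10.2]
312.0 [0.0, -35.1, -16.0]
320.0 [0.0, -42.1, -22.8]
328.0 [0.0, -48.0, -30.6]
336.0 [0.0, -52.8, -39.1]
344.0 [0.0, -56.4, -48.2]
```

{"name": "step_arm", "arguments": {"increments": [{"slide": [0,4.2,8.8],"turn": [0,0,0],"hand": 8},{"slide": [0,7.1,18.1],"turn": [0,0,0],"hand": 8},{"slide": [0,8.8,27.8],"turn": [0,0,0],"hand": 8},{"slide": [0,9.0,37.5],"turn": [0,0,0],"hand": 8},{"slide": [0,7.9,47.2],"turn": [0,0,0],"hand": 8},{"slide": [0,5.5,56.7],"turn": [0,0,0],"hand": 8},{"slide": [0,1.7,65.7],"turn": [0,0,0],"hand": 8},{"slide": [0,-3.2,74.1],"turn": [0,0,0],"hand": 8}]}}

```text
t: 5.7
ee_pos: [0.5821, -0.2151, 0.1502]
tool_rot: [1.721, 1.569, 0.254]
ft_force: [-1.2, 2.8, 5.9]
width: 0.0142
```

```bash
python3 - <<'E'
from h import *
f=save("scene","s6",(170,100,330,280),3.3)
s=state();print(s["ee_pos"],s["q"],s["ft_force"],s["torque"],s["width"])
E
```

```text
[ 0.5813125  -0.21641693  0.15015468] [-4.67721749e-01  5.52210310e-01  1.61548241e+00  5.53982646e-05
  9.72809404e-01  9.98960929e-01] [-1.333495    1.40919256  7.57435525] [0.32662106 0.11144899 0.04612148] 0.01456188641324102
```

View pics/s6.png

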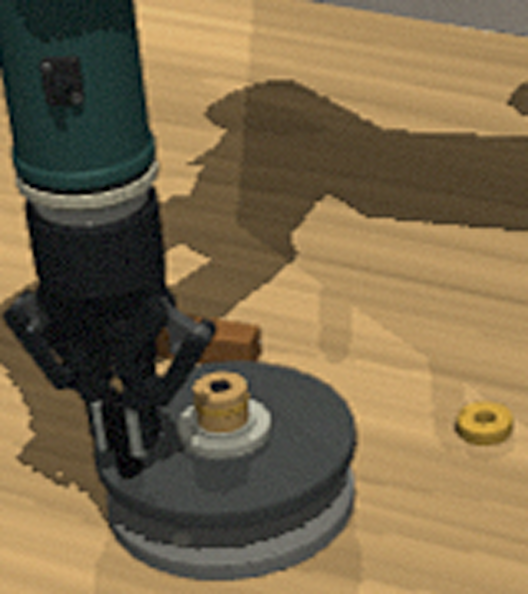

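Peg is at crop (125,450) and still gripped, with low forces.

{"name": "step_arm", "arguments": {"increments": [{"slide": [0,-6.1,7.6],"turn": [0,0,0],"hand": 8},{"slide": [0,-13.2,14.4],"turn": [0,0,0],"hand": 8},{"slide": [0,-21.1,20.0],"turn": [0,0,0],"hand": 8},{"slide": [0,-29.8,24.5],"turn": [0,0,0],"hand": 8},{"slide": [0,-39.0,27.8],"turn": [0,0,0],"hand": 8},{"slide": [0,-48.6,29.8],"turn": [0,0,0],"hand": 8},{"slide": [0,-58.3,30.3],"turn": [0,0,0],"hand": 8},{"slide": [0,-68.0,29.6],"turn": [0,0,0],"hand": 8}]}}

```text
t: 6.55
ee_pos: [0.518, -0.2518, 0.1502]
tool_rot: [1.376, 1.567, -0.091]
ft_force: [3.1, 4.4, 6.3]
width: 0.0145
```

{"name": "step_arm", "arguments": {"increments": [{"slide": [0,-9.5,-2.1],"turn": [0,0,0],"hand": 8},{"slide": [0,-18.7,-5.5],"turn": [0,0,0],"hand": 8},{"slide": [0,-27.3,-10.2],"turn": [0,0,0],"hand": 8},{"slide": [0,-35.1,-16.0],"turn": [0,0,0],"hand": 8},{"slide": [0,-42.1,-22.8],"turn": [0,0,0],"hand": 8},{"slide": [0,-48.0,-30.6],"turn": [0,0,0],"hand": 8},{"slide": [0,-52.8,-39.1],"turn": [0,0,0],"hand": 8},{"slide": [0,-56.4,-48.2],"turn": [0,0,0],"hand": 8}]}}

```text
t: 7.35
ee_pos: [0.4568, -0.2108, 0.1501]
tool_rot: [0.722, 1.566, -0.744]
ft_force: [1.6, -2.3, 7.3]
width: 0.0144
```

```bash
python3 - <<'E'
from h import *
f=save("scene","s7",(170,100,330,280),3.3)
s=state();print(s["ee_pos"],s["q"],s["ft_force"],s["torque"],s["width"])
E
python3 rows.py 187.5 344 4; python3 rows.py 187.5 376 2
```

```text
[ 0.45598213 -0.20914512  0.15010496] [-5.67949806e-01  4.20937250e-01  1.88506653e+00  2.90525305e-04
  8.32756430e-01  8.98378041e-01] [1.19114334 0.48615596 9.1491359 ] [ 0.10482876 -0.35417751  0.01187606] 0.014566808371743017
348.0 [0.0, -1.3, -4.7]
352.0 [0.0, -2.3, -9.5]
356.0 [0.0, -2.9, -14.3]
360.0 [0.0, -3.2, -19.2]
364.0 [0.0, -3.2, -24.1]
368.0 [0.0, -2.8, -29.0]
372.0 [0.0, -2.1, -33.8]
376.0 [0.0, -1.0, -38.6]
378.0 [0.0, 0.7, -2.4]
380.0 [0.0, 1.4, -4.7]
382.0 [0.0, 2.2, -7.0]
384.0 [0.0, 3.1, -9.3]
386.0 [0.0, 4.1, -11.5]
388.0 [0.0, 5.1, -13.7]
390.0 [0.0, 6.3, -15.9]
392.0 [0.0, 7.5, -18.0]
```

View pics/s7.png

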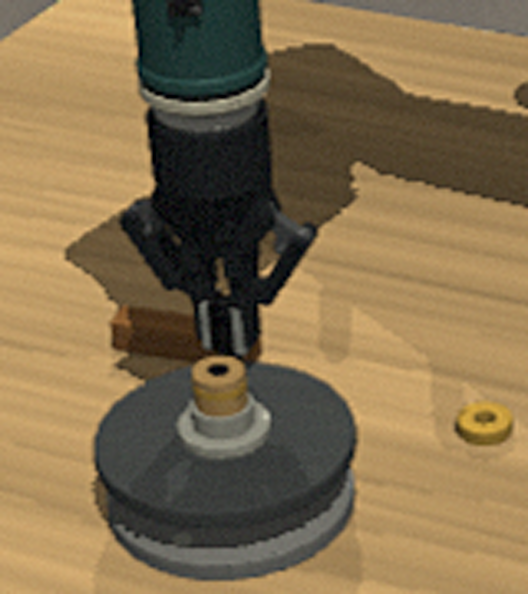

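{"name": "step_arm", "arguments": {"increments": [{"slide": [0,-1.3,-4.7],"turn": [0,0,0],"hand": 8},{"slide": [0,-2.3,-9.5],"turn": [0,0,0],"hand": 8},{"slide": [0,-2.9,-14.3],"turn": [0,0,0],"hand": 8},{"slide": [0,-3.2,-19.2],"turn": [0,0,0],"hand": 8},{"slide": [0,-3.2,-24.1],"turn": [0,0,0],"hand": 8},{"slide": [0,-2.8,-29.0],"turn": [0,0,0],"hand": 8},{"slide": [0,-2.1,-33.8],"turn": [0,0,0],"hand": 8},{"slide": [0,-1.0,-38.6],"turn": [0,0,0],"hand": 8}]}}

```text
t: 8.2
ee_pos: [0.4511, -0.1722, 0.1501]
tool_rot: [0.462, 1.568, -1.004]
ft_force: [-2.1, -2.7, 11.0]
width: 0.0146
```

{"name": "step_arm", "arguments": {"increments": [{"slide": [0,0.7,-2.4],"turn": [0,0,0],"hand": 8},{"slide": [0,1.4,-4.7],"turn": [0,0,0],"hand": 8},{"slide": [0,1.4,-4.7],"turn": [0,0,0],"hand": 8}]}}

```text
t: 8.5
ee_pos: [0.4521, -0.167, 0.1501]
tool_rot: [0.609, 1.569, -0.857]
ft_force: [-1.6, -0.4, 12.3]
width: 0.0148
```

```bash
python3 - <<'E'
from h import *
f=save("scene","s8",(170,100,330,280),3.3)
s=state();print(s["ee_pos"],s["q"],s["ft_force"],s["torque"],s["width"])
E
python3 rows.py 187.5 380 2; python3 rows.py 187.5 388 2
```

```text
[ 0.45204709 -0.16702746  0.15007433] [-4.96982632e-01  4.00072981e-01  1.92704791e+00 -9.01535469e-04
  8.12493994e-01  9.69519008e-01] [-1.57639503 -0.26825759 11.36510021] [-0.01614274  0.13009743 -0.0158338 ] 0.014378447961856142
382.0 [0.0, 0.8, -2.3]
384.0 [0.0, 1.7, -4.6]
386.0 [0.0, 2.7, -6.8]
388.0 [0.0, 3.7, -9.0]
390.0 [0.0, 4.9, -11.2]
392.0 [0.0, 6.1, -13.3]
394.0 [0.0, 7.3, -15.4]
396.0 [0.0, 8.7, -17.4]
390.0 [0.0, 1.1, -2.2]
392.0 [0.0, 2.3, -4.3]
394.0 [0.0, 3.6, -6.4]
396.0 [0.0, 5.0, -8.4]
398.0 [0.0, 6.4, -10.4]
400.0 [0.0, 7.9, -12.3]
402.0 [0.0, 9.4, -14.2]
404.0 [0.0, 11.0, -16.1]
```

View pics/s8.png

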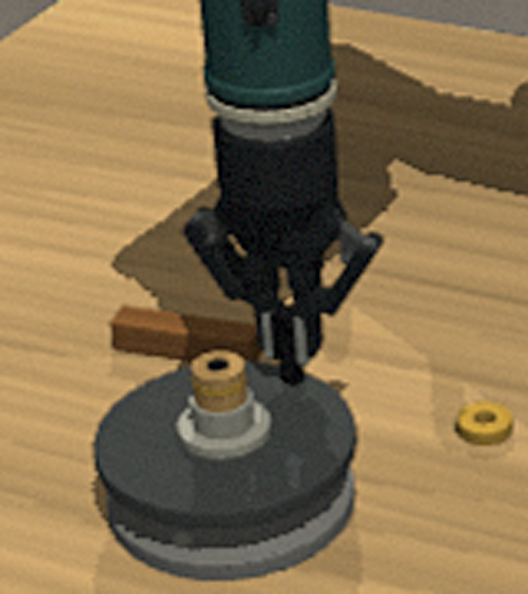

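{"name": "step_arm", "arguments": {"increments": [{"slide": [0,0.8,-2.3],"turn": [0,0,0],"hand": 8},{"slide": [0,1.7,-4.6],"turn": [0,0,0],"hand": 8},{"slide": [0,2.7,-6.8],"turn": [0,0,0],"hand": 8}]}}

```text
t: 8.85
ee_pos: [0.4539, -0.1602, 0.1501]
tool_rot: [0.425, 1.569, -1.041]
ft_force: [-2.0, -2.5, 13.0]
width: 0.0141
```

{"name": "step_arm", "arguments": {"increments": [{"slide": [0,1.0,-2.2],"turn": [0,0,0],"hand": 8},{"slide": [0,1.0,-2.2],"turn": [0,0,0],"hand": 8}]}}

```text
t: 9.05
ee_pos: [0.4548, -0.1577, 0.1501]
tool_rot: [0.598, 1.569, -0.868]
ft_force: [-2.1, -0.4, 11.9]
width: 0.015
```

{"name": "step_arm", "arguments": {"increments": [{"slide": [0,1.1,-2.2],"turn": [0,0,0],"hand": 8},{"slide": [0,2.3,-4.3],"turn": [0,0,0],"hand": 8},{"slide": [0,2.3,-4.3],"turn": [0,0,0],"hand": 8}]}}

```text
t: 9.35
ee_pos: [0.4566, -0.1531, 0.1501]
tool_rot: [0.593, 1.569, -0.873]
ft_force: [-0.6, 0.7, 11.5]
width: 0.0149
```

{"name": "step_arm", "arguments": {"increments": [{"slide": [0,1.3,-2.1],"turn": [0,0,0],"hand": 8},{"slide": [0,2.7,-4.1],"turn": [0,0,0],"hand": 8},{"slide": [0,2.7,-4.1],"turn": [0,0,0],"hand": 8}]}}

```text
t: 9.65
ee_pos: [0.4588, -0.1487, 0.1501]
tool_rot: [0.58, 1.569, -0.886]
ft_force: [-2.6, -0.2, 13.1]
width: 0.0147
```

{"name": "step_arm", "arguments": {"increments": [{"slide": [0,1.4,-2.0],"turn": [0,0,0],"hand": 8},{"slide": [0,2.9,-3.9],"turn": [0,0,0],"hand": 8},{"slide": [0,2.9,-3.9],"turn": [0,0,0],"hand": 8}]}}

```text
t: 9.95
ee_pos: [0.4612, -0.1445, 0.1501]
tool_rot: [0.585, 1.569, -0.881]
ft_force: [-2.2, 1.0, 13.1]
width: 0.0146
```

```bash
python3 - <<'E'
from h import *
f=save("scene","s9",(170,100,330,280),3.3)
s=state();print(s["ee_pos"],s["q"],s["ft_force"],s["torque"],s["width"])
E
python3 rows.py 187.5 400 2
```

```text
[ 0.46119146 -0.14448695  0.15008715] [-4.46293680e-01  4.01696846e-01  1.92374683e+00 -7.92507674e-04
  8.14708509e-01  1.02018277e+00] [-2.08322652  0.85104982 13.37943445] [-0.02175804  0.22750059 -0.05036114] 0.014726320079751769
402.0 [0.0, 1.6, -1.9]
404.0 [0.0, 3.2, -3.7]
406.0 [0.0, 4.9, -5.5]
408.0 [0.0, 6.6, -7.2]
410.0 [0.0, 8.4, -8.9]
412.0 [0.0, 10.3, -10.4]
414.0 [0.0, 12.2, -12.0]
416.0 [0.0, 14.1, -13.4]
```

View pics/s9.png

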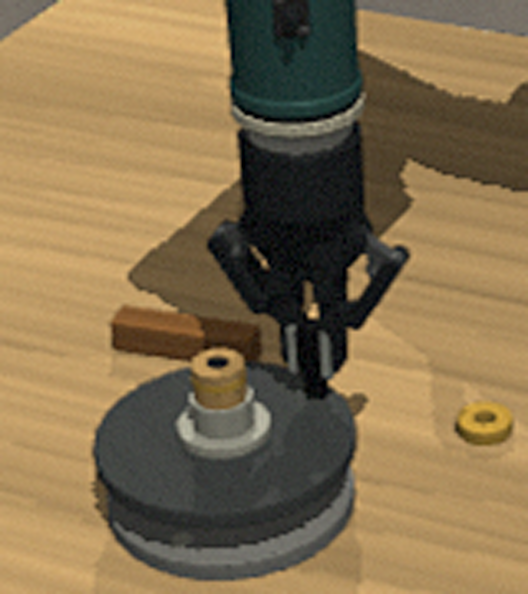

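{"name": "step_arm", "arguments": {"increments": [{"slide": [0,1.6,-1.9],"turn": [0,0,0],"hand": 8},{"slide": [0,3.2,-3.7],"turn": [0,0,0],"hand": 8},{"slide": [0,3.2,-3.7],"turn": [0,0,0],"hand": 8}]}}

```text
t: 10.3
ee_pos: [0.462, -0.1433, 0.1501]
tool_rot: [-0.593, 1.563, -2.055]
ft_force: [-12.8, -18.5, 14.5]
width: 0.0145
```

{"name": "step_arm", "arguments": {"increments": [{"slide": [0,1.7,-1.8],"turn": [0,0,0],"hand": 8},{"slide": [0,1.7,-1.8],"turn": [0,0,0],"hand": 8}]}}

```text
t: 10.5
ee_pos: [0.4623, -0.1428, 0.15]
tool_rot: [-0.682, 1.56, -2.143]
ft_force: [-18.1, -27.3, 17.5]
width: 0.0147
```

{"name": "step_arm", "arguments": {"increments": [{"slide": [0,1.7,-1.7],"turn": [0,0,0],"hand": 8},{"slide": [0,1.7,-1.7],"turn": [0,0,0],"hand": 8}]}}

```text
t: 10.7
ee_pos: [0.4626, -0.1423, 0.15]
tool_rot: [-0.74, 1.557, -2.199]
ft_force: [-23.5, -36.9, 18.2]
width: 0.0147
```

The force rises sharply at about 401°, so the stop is met. I ease the command back to just past the stop, without unwinding, then open.

{"name": "step_arm", "arguments": {"increments": [{"slide": [0,-1.7,1.7],"turn": [0,0,0],"hand": 8},{"slide": [0,-3.4,3.5],"turn": [0,0,0],"hand": 8},{"slide": [0,-4.2,4.4],"turn": [0,0,0],"hand": 8},{"slide": [0,-4.2,4.4],"turn": [0,0,0],"hand": 40},{"slide": [0,-4.2,4.4],"turn": [0,0,0],"hand": 40},{"slide": [0,-4.2,4.4],"turn": [0,0,0],"hand": 40},{"slide": [0,-4.2,4.4],"turn": [0,0,0],"hand": 40}]}}

```text
t: 11.4
ee_pos: [0.463, -0.1408, 0.1487]
tool_rot: [-2.437, 1.57, 2.38]
ft_force: [-0.4, 0.1, -0.0]
width: 0.0398
```

```bash
python3 - <<'E'
from h import *
f=save("scene","s10",(170,100,330,280),3.3)
s=state();print(s["ee_pos"],s["tool_rot"],s["q"],s["ft_force"],s["torque"],s["width"])
E
```

```text
[ 0.46308821 -0.14080063  0.14871048] [-2.41895317  1.57020131  2.3980666 ] [-4.38112278e-01  4.05395836e-01  1.92209583e+00  2.45932192e-04
  8.14668482e-01  1.02788448e+00] [ 0.3434949  -0.2685957  -0.28074967] [ 0.01654547 -0.00624269  0.02973651] 0.040067565243207495
```

View pics/s10.png

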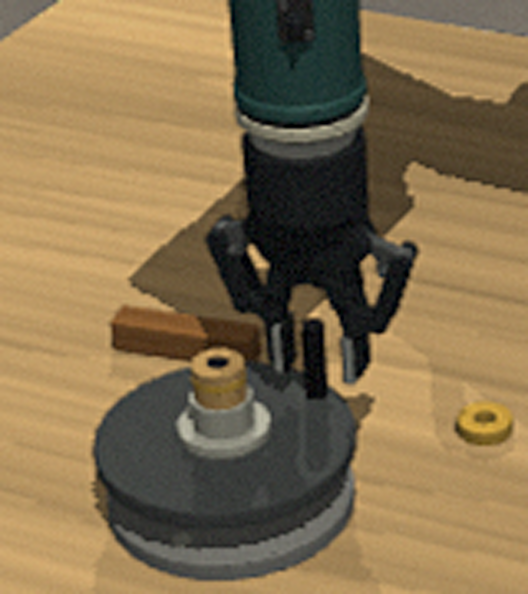

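{"name": "step_arm", "arguments": {"increments": [{"slide": [-45,0,0],"turn": [0,0,0],"hand": 40},{"slide": [-90,0,0],"turn": [0,0,0],"hand": 40},{"slide": [-120,9,-30],"turn": [-8,0,0],"hand": 40},{"slide": [-131,20,-70],"turn": [-16,0,0],"hand": 45},{"slide": [-131,32,-110],"turn": [-24,0,0],"hand": 50},{"slide": [-131,44,-150],"turn": [-32,0,0],"hand": 50},{"slide": [-131,56,-190],"turn": [-40,0,0],"hand": 50},{"slide": [-131,68,-230],"turn": [-48,0,0],"hand": 50}]}}

```text
t: 12.25
ee_pos: [0.5068, 0.0966, 0.2799]
tool_rot: [2.393, 1.571, 1.77]
ft_force: [0.6, -0.8, -0.6]
width: 0.05
```

```bash
python3 - <<'E'
from h import *
s=state();R=Rt(s["tool_rot"])
print(s["ee_pos"],s["q"],s["ft_force"]);print(delta(s["ee_pos"],R,[.5366,.2597,.28],Rdown(19.7)))
f=save("scene","s11",(170,130,330,280),4); g=save("top","t11")
E
```

```text
[0.50676761 0.09664612 0.27990813] [5.44362998e-02 2.63176005e-01 1.71992560e+00 1.09206019e-04
 1.15850567e+00 6.77024885e-01] [ 0.59890207 -0.80182343 -0.55433611]
(array([-1.000e-01,  1.499e+02, -7.090e+01]), array([-5.537e+01, -0.000e+00, -1.000e-02]))
```

View pics/s11.png

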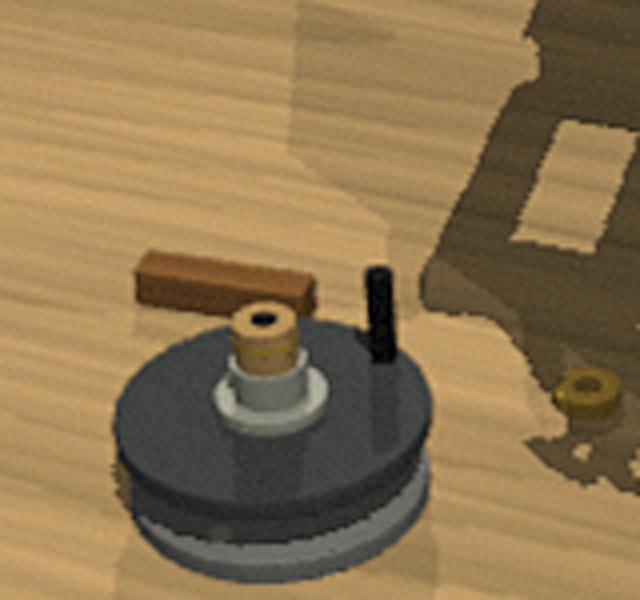

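View pics/t11.png

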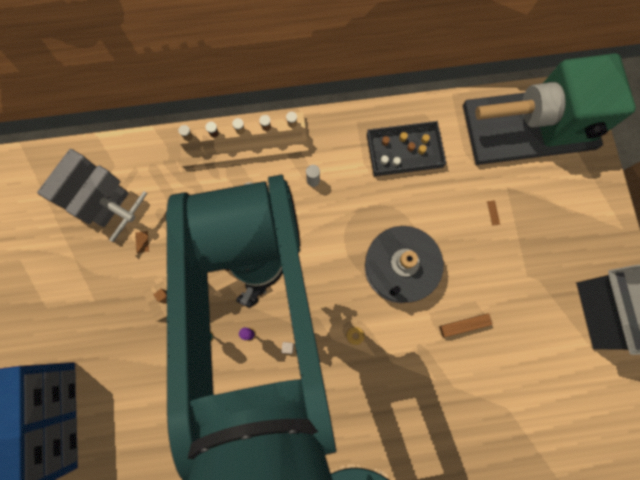

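```bash
python3 - <<'E'
from h import *
f=grab_frame("scene");g=grab_frame("top")
def dark(f,x0,y0,x1,y1,th=40):
    im=f["frame"][y0:y1,x0:x1].max(2).astype(float); w=np.clip(80-im,0,None)
    ys,xs=np.mgrid[y0:y1,x0:x1]; return (xs*w).sum()/w.sum(),(ys*w).sum()/w.sum()
a=dark(f,231,206,241,214);b=dark(g,405,254,414,263);print(a,b)
print(two(f,a,g,b)); print(onz(f,*a,.112),onz(g,*b,.112))
cv2.imwrite('pics/t12.png',cv2.resize(g["frame"][220:310,360:450,::-1],None,fx=6,fy=6,interpolation=2))
E
```

```text
(np.float64(235.28761061946904), np.float64(209.43952802359883)) (np.float64(409.27039627039625), np.float64(258.1864801864802))
(array([ 0.52335333, -0.18168506,  0.11214236]), np.float64(0.001233343258220733))
[ 0.52318647 -0.18248281  0.112     ] [ 0.52312673 -0.18112919  0.112     ]
```

View pics/t12.png

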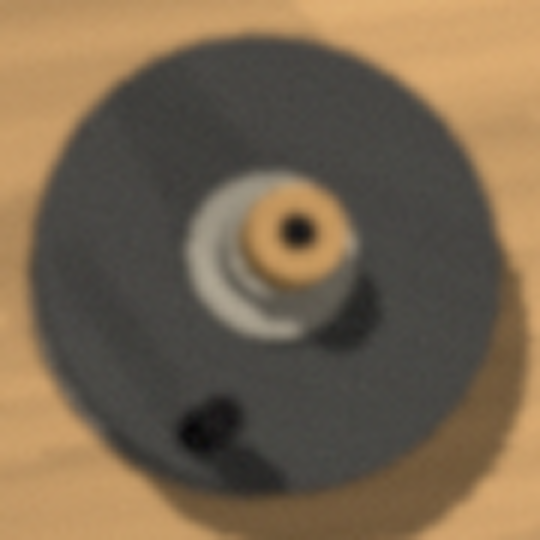

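{"name": "step_arm", "arguments": {"increments": [{"slide": [0,22,-10],"turn": [-8,0,0],"hand": 50},{"slide": [0,44,-21],"turn": [-16,0,0],"hand": 50},{"slide": [0,66,-31],"turn": [-24,0,0],"hand": 50},{"slide": [0,88,-42],"turn": [-32,0,0],"hand": 50},{"slide": [0,110,-52],"turn": [-40,0,0],"hand": 50},{"slide": [0,132,-62],"turn": [-48,0,0],"hand": 50},{"slide": [0,150,-71],"turn": [-55.4,0,0],"hand": 50},{"slide": [0,150,-71],"turn": [-55.4,0,0],"hand": 50}]}}

```text
t: 13.25
ee_pos: [0.5383, 0.2582, 0.2797]
tool_rot: [0.912, 1.57, 1.251]
ft_force: [-0.3, -0.1, 0.5]
width: 0.0498
```

```bash
python3 - <<'E'
from h import *
s=state();R=Rt(s["tool_rot"])
print(s["ee_pos"],s["q"],s["ft_force"]);print(delta(s["ee_pos"],R,[.5366,.2597,.28],Rdown(19.7)))
f=save("scene","s13",(360,110,530,340),2.5); g=save("top","t13",(130,180,300,330),4)
E
```

```text
[0.5382744  0.25824264 0.27970338] [ 3.31449333e-01  3.76540051e-01  1.54671573e+00  4.43889736e-04
  1.21801936e+00 -7.98700808e-03] [-0.3439848  -0.11960422  0.50808093]
(array([-0.3,  1.9, -1.1]), array([-0.26,  0.02, -0.02]))
```

View pics/s13.png

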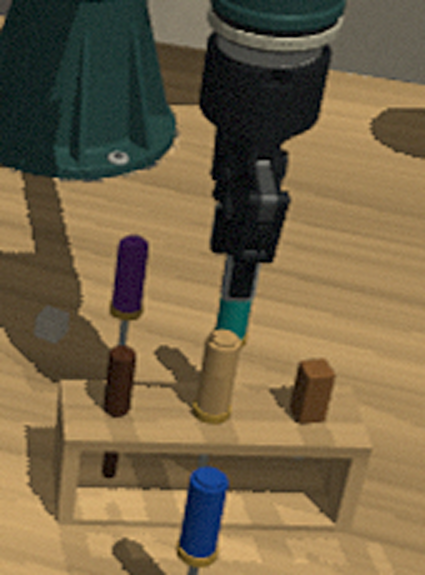

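{"name": "step_arm", "arguments": {"increments": [{"slide": [20,1,-0.5],"turn": [0,0,0],"hand": 50},{"slide": [40,1,-0.5],"turn": [0,0,0],"hand": 50},{"slide": [40,1,-0.5],"turn": [0,0,0],"hand": 50},{"slide": [40,1,-0.5],"turn": [0,0,0],"hand": 50}]}}

```text
t: 13.75
ee_pos: [0.5367, 0.2572, 0.24]
tool_rot: [-2.994, 1.569, -2.659]
ft_force: [0.3, 0.1, 0.1]
width: 0.0503
```

```bash
python3 - <<'E'
from h import *
s=state();R=Rt(s["tool_rot"])
print(s["ee_pos"],s["q"],s["ft_force"]);print(delta(s["ee_pos"],R,[.5366,.2597,.176],Rdown(19.7)))
f=save("scene","s14",(390,150,510,310),3.7); g=save("top","t14",(130,180,300,330),4)
E
```

```text
[0.53672064 0.25720432 0.23997544] [ 3.30955271e-01  4.15267643e-01  1.59374760e+00 -2.17347318e-04
  1.13386497e+00 -4.28554292e-03] [0.33946235 0.12751129 0.14240321]
(array([64. ,  2.4,  0.8]), array([-0.49, -0.07,  0.01]))
```

View pics/s14.png

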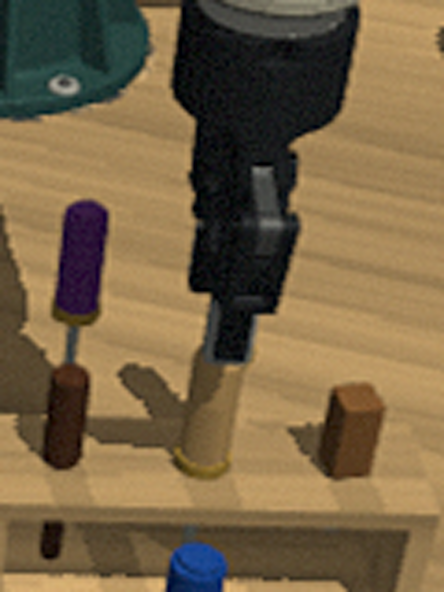

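View pics/t14.png

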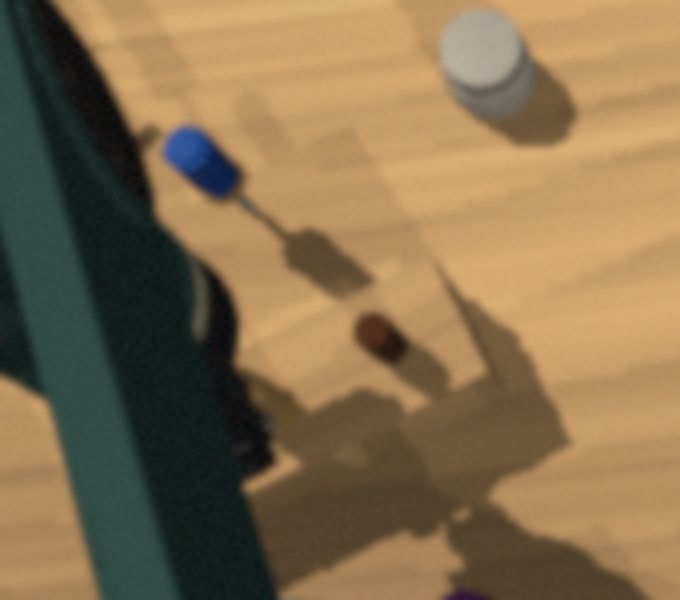

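```bash
python3 - <<'E'
from h import *
f=grab_frame("scene")
p=np.array([.5367,.2572,0]);d=np.array([.942,.337,0])
for r in (.025,.032,.04):
  for z in(.16,.167,.172): print(r,z,np.round(proj(f,p+d*r+[0,0,z]),1))
print(np.round(proj(f,[.5366,.2597,.155]),1),np.round(proj(f,[.5366,.2597,.087]),1))
E
```

```text
0.025 0.16 [450.  250.4]
0.025 0.167 [450.5 247.3]
0.025 0.172 [450.9 244.9]
0.032 0.16 [450.6 252.9]
0.032 0.167 [451.1 249.7]
0.032 0.172 [451.5 247.4]
0.04 0.16 [451.2 255.8]
0.04 0.167 [451.8 252.6]
0.04 0.172 [452.2 250.3]
[449.  244.3] [444.  273.7]
```

{"name": "step_arm", "arguments": {"increments": [{"slide": [22,2.4,0.8],"turn": [0,0,0],"hand": 50},{"slide": [44,2.4,0.8],"turn": [0,0,0],"hand": 50},{"slide": [62,2.4,0.8],"turn": [0,0,0],"hand": 50},{"slide": [62,2.4,0.8],"turn": [0,0,0],"hand": 50},{"slide": [62,2.4,0.8],"turn": [0,0,0],"hand": 50}]}}

```text
t: 14.4
ee_pos: [0.5373, 0.2611, 0.1787]
tool_rot: [0.105, 1.57, 0.443]
ft_force: [1.3, 0.4, 0.6]
width: 0.0499
```

```bash
python3 - <<'E'
from h import *
s=state();R=Rt(s["tool_rot"])
print(s["ee_pos"],s["q"],s["ft_force"],R.round(3).tolist())
f=save("scene","s15",(390,150,510,310),3.7)
E
```

```text
[0.53725625 0.26114576 0.17870922] [ 3.36811379e-01  4.89293856e-01  1.64705226e+00  8.19252388e-05
  1.00460010e+00 -1.10621851e-03] [1.2830246  0.42329386 0.61771062] [[0.001, -0.331, 0.943], [0.0, 0.943, 0.331], [-1.0, 0.0, 0.001]]
```

View pics/s15.png

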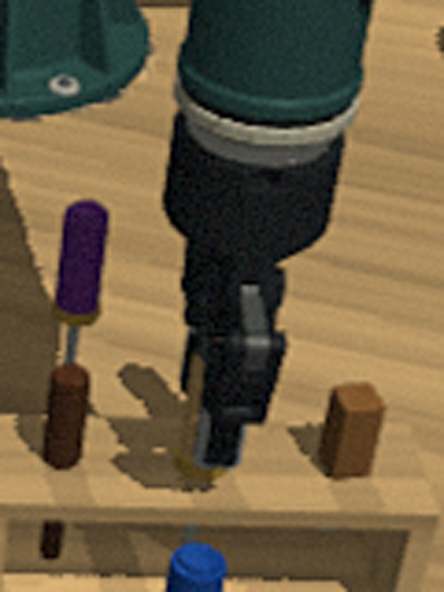

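{"name": "step_arm", "arguments": {"increments": [{"slide": [0,-2.5,0],"turn": [0,0,0],"hand": 50},{"slide": [0,-2.5,0],"turn": [0,0,0],"hand": 15},{"slide": [0,-2.5,0],"turn": [0,0,0],"hand": 15},{"slide": [0,-2.5,0],"turn": [0,0,0],"hand": 15},{"slide": [0,-2.5,0],"turn": [0,0,0],"hand": 15},{"slide": [0,-2.5,0],"turn": [0,0,0],"hand": 15}]}}

```text
t: 15.05
ee_pos: [0.538, 0.2587, 0.1788]
tool_rot: [-0.101, 1.57, 0.237]
ft_force: [-1.4, -0.9, 6.5]
width: 0.0234
```

```bash
python3 - <<'E'
from h import *
s=state();R=Rt(s["tool_rot"])
print(s["ee_pos"],s["ft_force"],s["torque"],s["width"])
f=save("scene","s16",(390,150,510,310),3.7)
E
```

```text
[0.53804221 0.25872179 0.17880059] [-1.40469329 -0.89894405  6.50845754] [-0.15414581  0.12415249  0.01658707] 0.02342225960459029
```

View pics/s16.png

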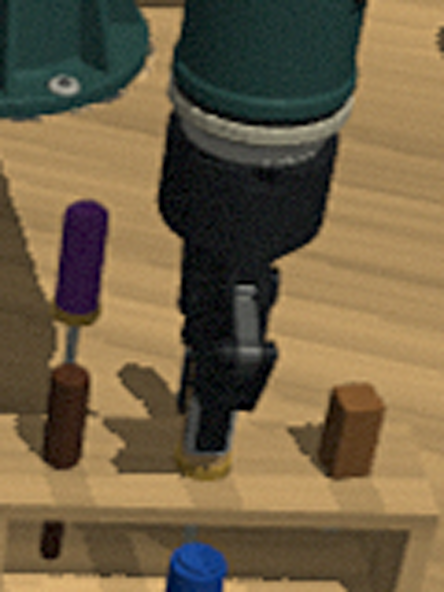

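{"name": "step_arm", "arguments": {"increments": [{"slide": [-10,0,0],"turn": [0,0,0],"hand": 15},{"slide": [-30,0,0],"turn": [0,0,0],"hand": 15},{"slide": [-55,0,0],"turn": [0,0,0],"hand": 15},{"slide": [-85,0,0],"turn": [0,0,0],"hand": 15},{"slide": [-115,0,0],"turn": [0,0,0],"hand": 15},{"slide": [-145,0,0],"turn": [0,0,0],"hand": 15},{"slide": [-160,0,0],"turn": [0,0,0],"hand": 15},{"slide": [-160,0,0],"turn": [0,0,0],"hand": 15}]}}

```text
t: 15.9
ee_pos: [0.5388, 0.2592, 0.3411]
tool_rot: [0.034, 1.565, 0.372]
ft_force: [0.2, -1.0, -1.0]
width: 0.0239
```

```bash
python3 - <<'E'
from h import *
s=state();R=Rt(s["tool_rot"])
print(s["ee_pos"],s["ft_force"],s["torque"],s["width"],R.round(3).tolist())
print(delta(s["ee_pos"],R,[.5233,-.1817,.335],R))
f=save("scene","s17",(380,80,530,300),2.7)
E
```

```text
[0.53881056 0.25917744 0.34114176] [ 0.17570259 -1.03016695 -1.03733163] [ 0.01808531 -0.01415874 -0.02296919] 0.023947787002122883 [[0.005, -0.332, 0.943], [0.002, 0.943, 0.332], [-1.0, 0.0, 0.006]]
(array([   5.2, -410.8, -160.9]), array([0., 0., 0.]))
```

View pics/s17.png

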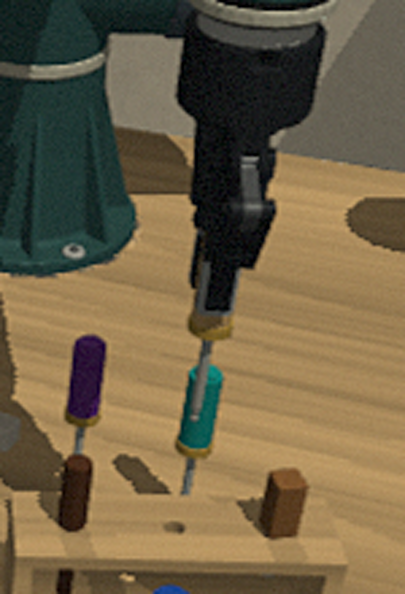

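{"name": "step_arm", "arguments": {"increments": [{"slide": [0,-14,-5.5],"turn": [0,0,0],"hand": 15},{"slide": [0,-42,-16.4],"turn": [0,0,0],"hand": 15},{"slide": [0,-79,-31],"turn": [0,0,0],"hand": 15},{"slide": [0,-116,-45.4],"turn": [0,0,0],"hand": 15},{"slide": [0,-153,-60],"turn": [0,0,0],"hand": 15},{"slide": [0,-190,-74.4],"turn": [0,0,0],"hand": 15},{"slide": [0,-227,-89],"turn": [0,0,0],"hand": 15},{"slide": [0,-264,-103.4],"turn": [0,0,0],"hand": 15}]}}

```text
t: 16.75
ee_pos: [0.526, -0.0269, 0.3362]
tool_rot: [2.723, 1.567, 3.061]
ft_force: [0.7, -1.3, -0.4]
width: 0.0238
```

{"name": "step_arm", "arguments": {"increments": [{"slide": [0,-37,-14.5],"turn": [0,0,0],"hand": 15},{"slide": [0,-74,-29],"turn": [0,0,0],"hand": 15},{"slide": [0,-108,-42.3],"turn": [0,0,0],"hand": 15},{"slide": [0,-132,-51.7],"turn": [0,0,0],"hand": 15},{"slide": [0,-144,-56.4],"turn": [0,0,0],"hand": 15},{"slide": [0,-147,-57.5],"turn": [0,0,0],"hand": 15},{"slide": [0,-147,-57.5],"turn": [0,0,0],"hand": 15},{"slide": [0,-147,-57.5],"turn": [0,0,0],"hand": 15}]}}

```text
t: 17.55
ee_pos: [0.522, -0.1812, 0.3376]
tool_rot: [1.869, 1.57, 2.208]
ft_force: [-0.4, 0.0, -1.5]
width: 0.0237
```

```bash
python3 - <<'E'
from h import *
s=state();R=Rt(s["tool_rot"])
print(s["ee_pos"],s["ft_force"],s["torque"],s["width"],R.round(3).tolist())
print(delta(s["ee_pos"],R,[.5233,-.1817,.335],R))
f=save("scene","s18",(160,60,320,280),2.7)
f=save("top","t18",(320,160,500,330),3.5)
E
```

```text
[ 0.52196762 -0.1812409   0.3375565 ] [-0.38554565  0.0453133  -1.48931098] [ 0.0441892   0.0258688  -0.01887061] 0.023725819785185853 [[-0.001, -0.333, 0.943], [0.001, 0.943, 0.333], [-1.0, 0.001, -0.0]]
(array([ 2.6, -0.9,  1.1]), array([0., 0., 0.]))
```

View pics/s18.png

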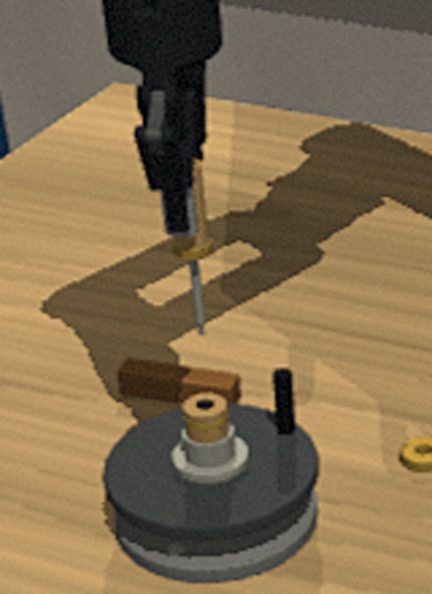

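View pics/t18.png

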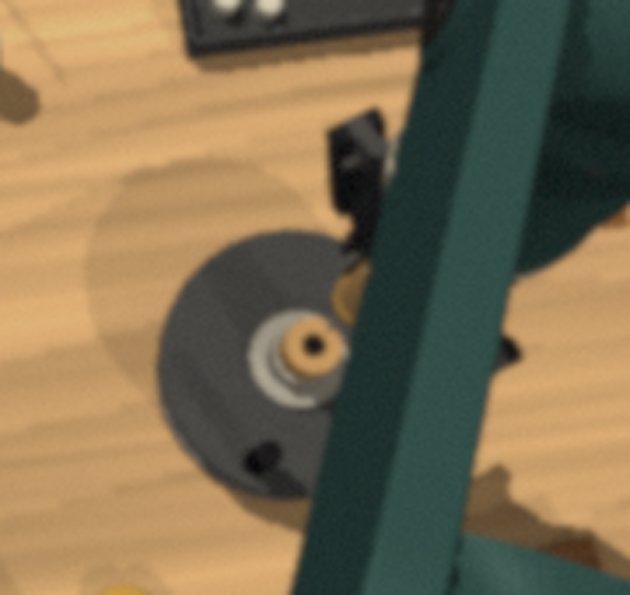

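```bash
python3 - <<'E'
from h import *
im=np.load('pics/s18.npy')
cv2.imwrite('pics/s18z.png',cv2.resize(im[115:190,205:265,::-1],None,fx=8,fy=8,interpolation=cv2.INTER_CUBIC))
E
```

```text
(no output)
```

View pics/s18z.png

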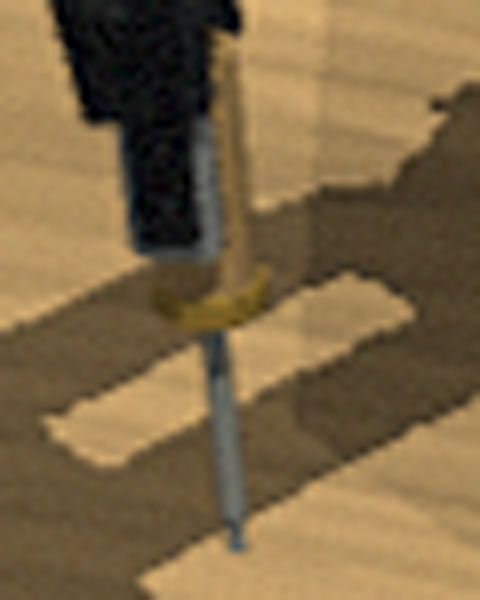

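```bash
python3 - <<'E'
from h import *
f=grab_frame("scene")
z0=.3376-.1788+.015
for x,y in((.522,-.1812),(.5233,-.1817)):
    a=np.array(proj(f,[x,y,z0]));b=np.array(proj(f,[x,y,z0+.07]));print(a,b,(b-a)[0]/(b-a)[1])
print(234.6-231.9,183.75-156.9,(2.7)/26.85)
# rays: solve tip at known z & top at z+.07 -> lateral
print(onz(f,234.6,183.75,z0),onz(f,231.9,156.9,z0+.07))
E
```

```text
[233.33410886 183.66232218] [229.96469599 152.55638394] 0.10832056695221869
[232.80059444 183.92548694] [229.40818306 152.80662497] 0.10901463491734163
2.6999999999999886 26.849999999999994 0.1005586592178771
[ 0.52135545 -0.17866419  0.1738    ] [ 0.53607758 -0.16912263  0.2438    ]
```

{"name": "step_arm", "arguments": {"increments": [{"slide": [15,-3.3,1.1],"turn": [0,0,0],"hand": 15},{"slide": [30,-3.3,1.1],"turn": [0,0,0],"hand": 15},{"slide": [42,-3.3,1.1],"turn": [0,0,0],"hand": 15},{"slide": [50,-3.3,1.1],"turn": [0,0,0],"hand": 15},{"slide": [50,-3.3,1.1],"turn": [0,0,0],"hand": 15},{"slide": [50,-3.3,1.1],"turn": [0,0,0],"hand": 15}]}}

```text
t: 18.3
ee_pos: [0.5245, -0.1851, 0.2881]
tool_rot: [0.308, 1.571, 0.647]
ft_force: [-0.6, -0.4, 0.1]
width: 0.024
```

```bash
python3 - <<'E'
from h import *
s=state();R=Rt(s["tool_rot"])
print(s["ee_pos"],s["ft_force"],s["torque"],s["width"],R.round(3).tolist())
f=save("scene","s19",(205,150,265,225),8)
f=save("top","t19",(380,220,440,280),9)
E
```

```text
[ 0.52449645 -0.18506133  0.28809057] [-0.60810467 -0.37662716  0.10102815] [ 0.01580132  0.03783907 -0.02543661] 0.023950086559815783 [[0.0, -0.332, 0.943], [0.0, 0.943, 0.332], [-1.0, 0.0, 0.0]]
```

View pics/s19.png

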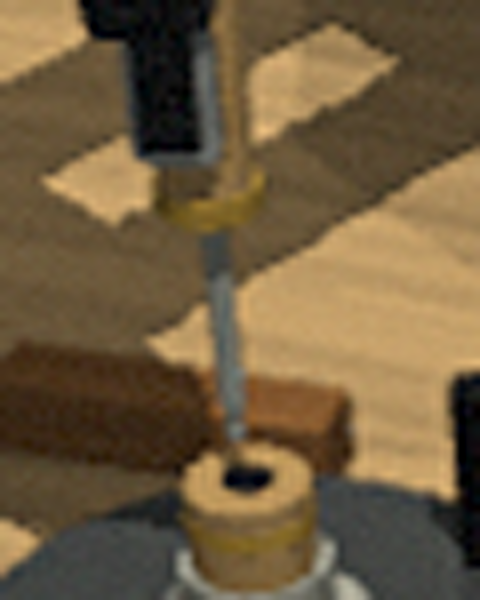

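View pics/t19.png

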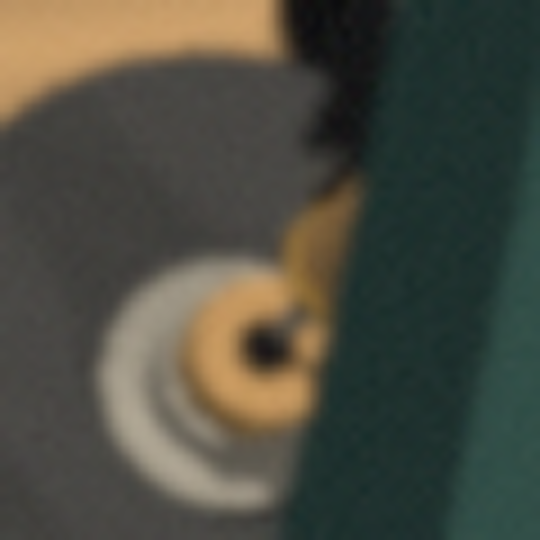

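```bash
python3 - <<'E'
from h import *
f=grab_frame("scene");g=grab_frame("top")
im=g["frame"]
cv2.imwrite('pics/t20.png',cv2.resize(im[245:270,395:425,::-1],None,fx=20,fy=20,interpolation=cv2.INTER_CUBIC))
im=f["frame"]
cv2.imwrite('pics/s20.png',cv2.resize(im[195:220,222:252,::-1],None,fx=20,fy=20,interpolation=cv2.INTER_CUBIC))
print(two(f,(234.6,206),g,(411.4,256.1)),two(f,(236,209.75),g,(409.6,258.3)))
E
```

```text
(array([ 0.52493713, -0.18313577,  0.12167385]), np.float64(0.0017931144098908976)) (array([ 0.52275681, -0.18154821,  0.11129122]), np.float64(0.0007766503550425115))
```

View pics/t20.png

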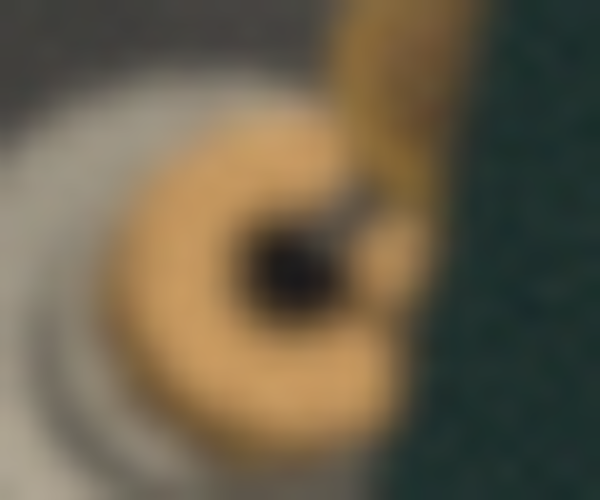

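View pics/s20.png

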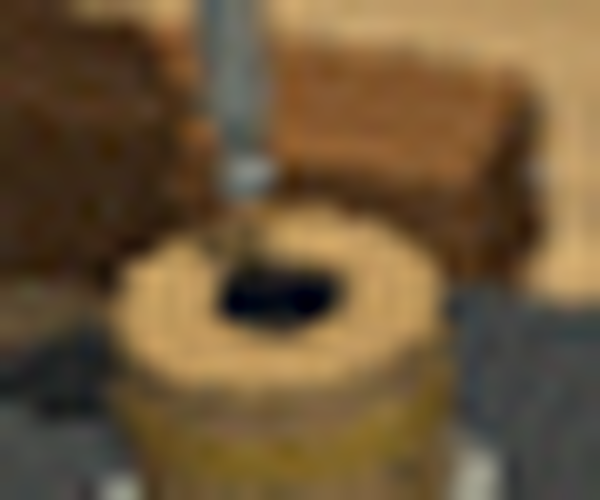

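```bash
python3 - <<'E'
from h import *
f=grab_frame("scene");g=grab_frame("top")
for uv in((410.5,256.75),(411.25,256.25)):
  for z in(.116,.12,.124,.128):
    p=onz(g,*uv,z);print(uv,p.round(4),np.round(proj(f,p),1))
m=[.5233,-.1817,.112]
print(proj(f,m),proj(g,m),proj(f,[.5233,-.1817,.124]),proj(g,[.5233,-.1817,.124]))
E
```

```text
(410.5, 256.75) [ 0.5251 -0.1832  0.116 ] [234.3 208.2]
(410.5, 256.75) [ 0.5245 -0.1823  0.12  ] [234.7 206.6]
(410.5, 256.75) [ 0.5239 -0.1814  0.124 ] [235.1 204.9]
(410.5, 256.75) [ 0.5232 -0.1805  0.128 ] [235.4 203.2]
(411.25, 256.25) [ 0.5259 -0.1849  0.116 ] [233.4 208.3]
(411.25, 256.25) [ 0.5253 -0.184   0.12  ] [233.8 206.6]
(411.25, 256.25) [ 0.5247 -0.1831  0.124 ] [234.1 204.9]
(411.25, 256.25) [ 0.524  -0.1822  0.128 ] [234.5 203.2]
[np.float64(235.59351677603019), np.float64(209.5451877968549)] [np.float64(409.52960858114153), np.float64(258.06773526651904)] [np.float64(235.0651138585124), np.float64(204.69810540357426)] [np.float64(410.6890961751104), np.float64(256.9953209458305)]
```

{"name": "step_arm", "arguments": {"increments": [{"slide": [3,2.3,0],"turn": [0,0,0],"hand": 15},{"slide": [7,2.3,0],"turn": [0,0,0],"hand": 15},{"slide": [7,2.3,0],"turn": [0,0,0],"hand": 15},{"slide": [7,2.3,0],"turn": [0,0,0],"hand": 15}]}}

```text
t: 19.0
ee_pos: [0.5234, -0.1829, 0.2806]
tool_rot: [2.242, 1.57, 2.58]
ft_force: [-0.1, -0.3, -1.0]
width: 0.0236
```

```bash
python3 - <<'E'
from h import *
f=grab_frame("scene");g=grab_frame("top");s=state()
print(s["ee_pos"],s["ft_force"],s["width"])
im=g["frame"]
cv2.imwrite('pics/t21.png',cv2.resize(im[245:270,395:425,::-1],None,fx=20,fy=20,interpolation=cv2.INTER_CUBIC))
im=f["frame"]
cv2.imwrite('pics/s21.png',cv2.resize(im[195:220,222:252,::-1],None,fx=20,fy=20,interpolation=cv2.INTER_CUBIC))
E
```

```text
[ 0.52362261 -0.18300714  0.28088532] [-0.2184926  -0.60541876 -0.97262003] 0.023375932218753014
```

View pics/t21.png

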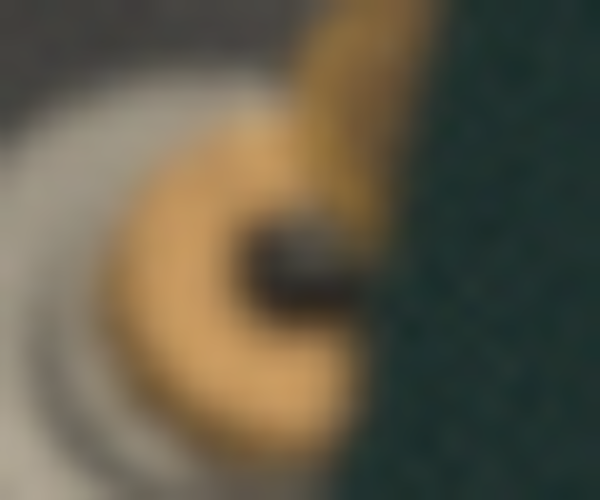

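View pics/s21.png

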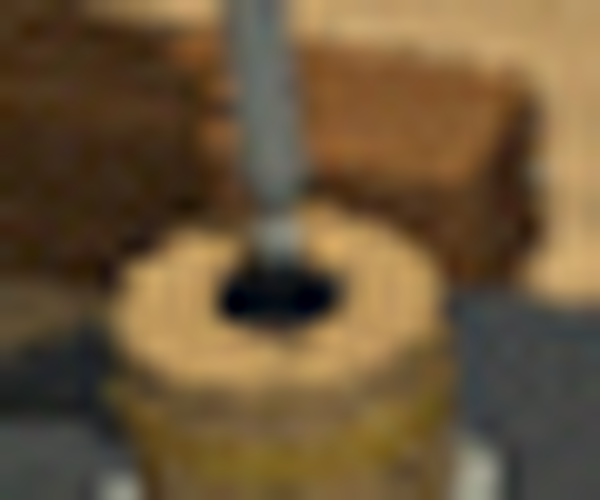

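{"name": "step_arm", "arguments": {"increments": [{"slide": [1.5,0,0],"turn": [0,0,0],"hand": 15},{"slide": [3,0,0],"turn": [0,0,0],"hand": 15},{"slide": [4.5,0,0],"turn": [0,0,0],"hand": 15},{"slide": [6,0,0],"turn": [0,0,0],"hand": 15},{"slide": [6,0,0],"turn": [0,0,0],"hand": 15},{"slide": [6,0,0],"turn": [0,0,0],"hand": 15}]}}

```text
t: 19.7
ee_pos: [0.5236, -0.183, 0.275]
tool_rot: [-0.515, 1.571, -0.177]
ft_force: [-0.4, 0.0, 1.2]
width: 0.0238
```

```bash
python3 - <<'E'
from h import *
f=grab_frame("scene");s=state()
print(s["ee_pos"],s["ft_force"],s["width"])
im=f["frame"]
cv2.imwrite('pics/s22.png',cv2.resize(im[195:220,222:252,::-1],None,fx=20,fy=20,interpolation=cv2.INTER_CUBIC))
E
```

```text
[ 0.52361838 -0.18304125  0.2750565 ] [ 0.25335307 -0.17231902  1.29877587] 0.02371400761948144
```

View pics/s22.png

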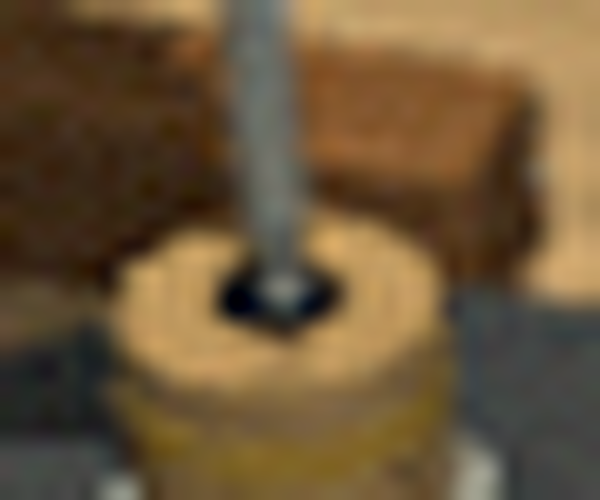

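{"name": "step_arm", "arguments": {"increments": [{"slide": [1.5,0,0],"turn": [0,0,0],"hand": 15},{"slide": [3,0,0],"turn": [0,0,0],"hand": 15},{"slide": [4.5,0,0],"turn": [0,0,0],"hand": 15},{"slide": [6,0,0],"turn": [0,0,0],"hand": 15},{"slide": [6,0,0],"turn": [0,0,0],"hand": 15},{"slide": [6,0,0],"turn": [0,0,0],"hand": 15},{"slide": [6,0,0],"turn": [0,0,0],"hand": 15}]}}

```text
t: 20.45
ee_pos: [0.5237, -0.183, 0.269]
tool_rot: [-0.47, 1.571, -0.132]
ft_force: [-0.6, -0.3, 2.5]
width: 0.0238
```

```bash
python3 - <<'E'
from h import *
for i in range(3):
    f=grab_frame("scene");s=state();print(s["ee_pos"],s["ft_force"],s["width"])
g=grab_frame("top")
im=f["frame"]
cv2.imwrite('pics/s23.png',cv2.resize(im[195:220,222:252,::-1],None,fx=20,fy=20,interpolation=cv2.INTER_CUBIC))
cv2.imwrite('pics/t23.png',cv2.resize(g["frame"][245:270,395:425,::-1],None,fx=20,fy=20,interpolation=cv2.INTER_CUBIC))
E
```

```text
[ 0.52366299 -0.18300886  0.26899607] [ 0.01893364 -0.179848    2.40873991] 0.023712185359073094
[ 0.52366374 -0.18302266  0.26901359] [-0.24180202  0.16271883  2.16982167] 0.023682908257251084
[ 0.52366365 -0.18302524  0.26901617] [0.19328643 0.09096652 2.2536292 ] 0.023860587513788944
```

View pics/s23.png

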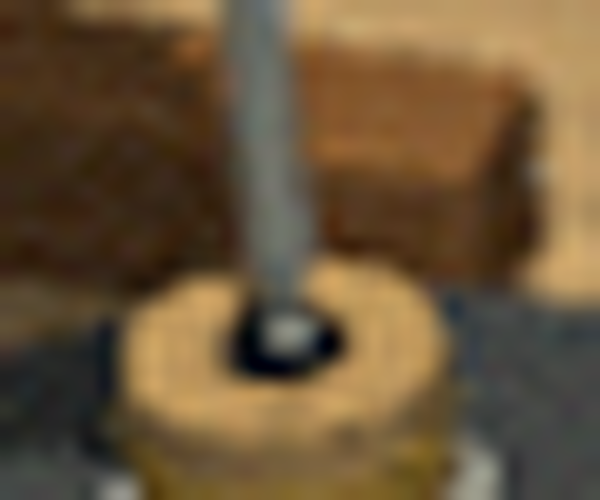

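{"name": "step_arm", "arguments": {"increments": [{"slide": [1.5,0,0],"turn": [0,0,0],"hand": 15},{"slide": [3,0,0],"turn": [0,0,0],"hand": 15},{"slide": [4.2,0,0],"turn": [0,0,0],"hand": 15},{"slide": [4.2,0,0],"turn": [0,0,0],"hand": 15},{"slide": [4.2,0,0],"turn": [0,0,0],"hand": 15},{"slide": [4.2,0,0],"turn": [0,0,0],"hand": 15},{"slide": [4.2,0,0],"turn": [0,0,0],"hand": 15}]}}

```text
t: 21.35
ee_pos: [0.5237, -0.183, 0.2648]
tool_rot: [-0.123, 1.571, 0.215]
ft_force: [-0.1, -0.0, 3.9]
width: 0.0237
```

```bash
python3 - <<'E'
from h import *
F=[]
for i in range(8):
    f=grab_frame("scene");s=state();F.append(s["ft_force"])
print(s["ee_pos"],np.mean(F,0),s["torque"],s["width"],Rt(s["tool_rot"])[:,0])
im=f["frame"]
# butt wood columns: compare top-edge vs. s18 (raised, untouched)
ref=np.load('pics/s18.npy')
best=[]
for nm,c0,c1 in(("left",229,233),("right",239,243)):
    A=ref[200:222,c0:c1].astype(float)
    for d in np.arange(0,9,.25):
        M=np.float32([[1,0,0],[0,1,d]])
        W=cv2.warpAffine(ref.astype(np.float32),M,(640,480))
        best.append((np.abs(W[204:218,c0:c1]-im[204:218,c0:c1]).mean(),nm,d))
    print(sorted([b for b in best if b[1]==nm])[:3])
print("px per 10mm",np.array(proj(f,[.5233,-.1817,.102]))-proj(f,[.5233,-.1817,.112]))
cv2.imwrite('pics/s24.png',cv2.resize(im[195:220,222:252,::-1],None,fx=20,fy=20,interpolation=cv2.INTER_CUBIC))
cv2.imwrite('pics/s25.png',cv2.resize(im[60:280,160:320,::-1],None,fx=2.7,fy=2.7,interpolation=cv2.INTER_CUBIC))
E
```

```text
[ 0.52362809 -0.18301253  0.2647389 ] [-0.07108731 -0.10781196  4.02136501] [0.02675176 0.11293325 0.00107794] 0.023548535618158374 [ 9.89706088e-05  4.61181091e-05 -9.99999994e-01]
[(np.float32(18.791666), 'left', np.float64(4.0)), (np.float32(19.011906), 'left', np.float64(3.75)), (np.float32(20.126488), 'left', np.float64(4.25))]
[(np.float32(14.834822), 'right', np.float64(3.75)), (np.float32(14.857142), 'right', np.float64(4.0)), (np.float32(15.788691), 'right', np.float64(3.5))]
px per 10mm [0.43540148 3.99397273]
```

View pics/s24.png

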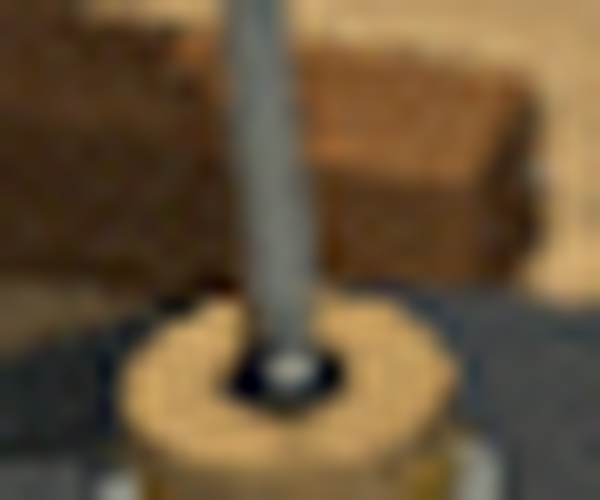

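View pics/s25.png

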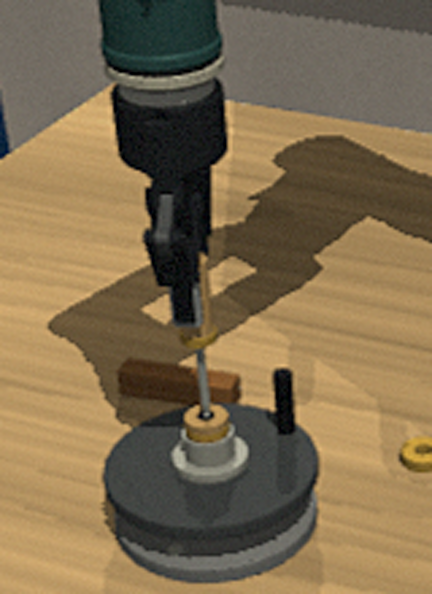

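Image shift gives about 9.8 mm of sink and the force is about 5 N net. The tip sits centred in the mark at crop (290,370), the pick is upright and the peg hasn't moved. Handing in.

```bash
python3 - <<'E'
from h import *
s=state();print(s["t"],s["ft_force"],s["width"]); print(sign_off())
E
```

```text
21.75 [ 0.57010285 -0.67934491  4.15656209] 0.023548535618158374
the job is handed in; nothing more can be done
None
```

The job is done and was handed in at 21.75 s, with the arm still holding the pick upright, its point on the mark.

- **Handwheel:** I gripped it by its peg and wound it clockwise about 401° until the force rose sharply at the stop. The wrist read up to about 47 N for a moment while pressing against the stop. I eased off before letting go. From two views, the mark then stood at 112.1 mm, against the 112 mm expected when fully raised.
- **Pick:** I took the light-wood pick with the brass collar from the rack's middle hole and left the blue, purple and turquoise look-alikes alone.
- **Sink and force:** The butt sank about 9.8 mm by its shift in the scene image. The force was about 5 N net of the pick's weight, as expected for 10 mm.
- **Position and angle:** The point sat inside the mark, near its centre, and the shank was within about 1° of vertical in the scene view. The hand was well above the jack.
- **Limits of the checks:** Earlier, at about 6 mm of sink, force and image differed by about 1 mm. The arm partly hid the mark in the top view, so the last alignment check was from the scene view only. I didn't do a separate final check of every other loose object; those in view had not moved.

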